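# Foyer tray: every small thing to its own pad

## Task

Tidy the credenza: stand the wide sunglasses on the long square-ended cork pad and the small round-lensed pair on the short round-ended pad, both upright, centred and lined up along their pads; lay the steel key flat on the key-shaped pad, its head over the square part and its blade along the strip; and set the small terracotta planter upright in the middle of its saucer. Leave the clear acrylic box where it is, and let go of everything at the end.

Things in the scene. Friction and masses are not known exactly. Their poses are not given: they have to be found in the camera images.
- wide_glasses: Loose: the larger pair of folded black plastic sunglasses with rectangular lenses, standing on its lower rims. 150 mm wide (y), 46 mm tall (z), 32 mm deep (x, lens front to back temple) and straight-sided there, so it can be pinched front to back over its middle. Origin: centre of the footprint, underside; z up; lenses face +x. 45 g.
- round_glasses: Loose: the smaller pair of folded black plastic sunglasses with round lenses, standing on its lower rims. 112 mm wide (y), 44 mm tall (z), 32 mm deep (x), pinched in the same way front to back over its middle. Origin: centre of the footprint, underside; z up; lenses face +x. 45 g.
- key: Loose: steel key lying flat, 75 mm long. Its head is a rounded block 26 mm (x) by 28 mm (y) by 9 mm thick with a dark dot; the blade, 9 mm wide and 6 mm thick with teeth on its +x side, runs from the head to 61 mm along +y. Origin: under the middle of the head; z up. 50 g.
- key_tip (a point): The end of the key's blade: 58 mm from the key's origin along its +y, 3 mm above the underside. It must end over the strip of the key-shaped pad.
- small_planter: Loose: small terracotta planter with a tiny succulent, 58 mm tall; its upright rim band is 60 mm in diameter from 40 to 58 mm height, the plant rises 14 mm above the rim; foot 42 mm in diameter. Origin: centre of the underside; z up. 160 g.
- long_pad: Fixed: the long flat rectangular cork pad with square ends, 170 mm (y) by 48 mm (x), 4 mm thick, in the aluminium tray (310 x 210 mm, floor 3 mm thick, rim 9 mm high). Origin: centre of the underside, on the tray floor; the top is 4 mm above it. The wide sunglasses belong on it, their y along its y.
- round_pad: Fixed: the short cork pad with round ends, 132 mm (y) by 48 mm (x), 4 mm thick, in the tray. Origin: centre of the underside; the top is 4 mm above it. The round sunglasses belong on it, their y along its y.
- key_pad: Fixed: the key-shaped cork pad, 4 mm thick, in the tray: a 44 mm square with a strip 24 mm wide running from it along +y to 74 mm from the origin. Origin: under the middle of the square part; the top is 4 mm above it. The key belongs on it, its head over the square, its blade along the strip.
- saucer: Fixed: round terracotta saucer on the credenza top, 100 mm in outside diameter, 10 mm high, flat inner floor 5 mm above the underside and about 80 mm across. Origin: centre of the underside. The small planter belongs in it.
- acrylic_box: Bystander, loose: open, empty clear acrylic box 80 (x) by 80 (y) by 50 mm high. Origin: centre of the underside. Leave it alone. (Farther off stand some books and a large planter, fixed.)
Mind the look-alikes: they are no part of the job. Leave any purple or turquoise look-alike of the long_pad alone.

How it is judged:
At the end, for the whole second after the job is handed in: Glasses upright on their own pads, within 12 mm and 10 deg, facing either way; key flat on its pad, head within 12 mm of the square's middle, blade over the strip within 12 deg; small planter upright in its saucer within 14 mm; all at rest; acrylic box moved under 30 mm (horizontal distance between wide_glasses and long_pad below 0.012 m and angle between the y axis of wide_glasses and the y axis of long_pad, either way round below 0.17 rad and angle between each of wide_glasses, round_glasses, key, small_planter's own z axis and vertical below 0.12 rad and z of wide_glasses in the frame of long_pad between 0.001 and 0.007 m and horizontal distance between round_glasses and round_pad below 0.012 m and angle between the y axis of round_glasses and the y axis of round_pad, either way round below 0.17 rad and z of round_glasses in the frame of round_pad between 0.001 and 0.007 m and horizontal distance between key and key_pad below 0.012 m and angle between the y axis of key and the y axis of key_pad, either way round below 0.22 rad and z of key_pad in the frame of key between -0.007 and -0.001 m and y of key_tip in the frame of key_pad above 0.04 m and horizontal distance between small_planter and saucer below 0.014 m and z of small_planter in the frame of saucer between 0.002 and 0.008 m and distance of acrylic_box from where it was at the start of the episode below 0.03 m and linear speed of each of wide_glasses, round_glasses, key, small_planter below 0.02 m/s); the robot touches nothing.
It fails at once if the acrylic box is pushed more than 30 mm or tipped (distance of acrylic_box from where it was at the start of the episode above 0.03 m or angle between acrylic_box's own z axis and vertical above 0.3 rad).
It also fails if it takes over 120 s, if anything falls off the work surface, if the arm or the gripper's body presses on something with over 40 N, if the wrist force passes 120 N, or if a joint passes its speed limit or range.

## Robot

A 7-joint arm with a two-finger parallel gripper is mounted at the origin on the work surface. World frame = base frame: x ahead of the robot, y to its left, z up, the work surface at z = 0. Lengths are in m, angles in rad, forces in N, time in s.
With the tool pointing down it reaches from about 0.425 to 0.925 m from the base axis. Payload 6.8 kg.
Tool frame: the origin (TCP) lies on the front face of the gripper's body, between the roots of the fingers; the fingertips stand 73 mm ahead of it and the grasp point (between the pads) lies 54 mm ahead of it; z points along the fingers, y is the line along which they close (so a half turn about z gives the same grasp; the last joint's range is limited). The gripper opens to 85 mm and grips with 20 to 120 N. Pads are 22 mm wide; open, the fingers measure 114 mm over their backs; the gripper's body (76 mm by 85 mm) begins 54 mm behind the grasp point. The pads swing forward as they close: fully open they stand 13 mm farther back than shut.
Start: joints at [1.191, 0.477, 0.022, 1.555, -0.011, 1.109, -0.083], TCP at [0.181, -0.65, 0.304] pointing down, gripper open.
Joint ranges: [-2.96, 2.96], [-0.34, 2.1], [-1.41, 1.46], [0.24, 2.44], [-1.37, 4.51], [0.17, 1.92], [-2.96, 2.96]. Speed limits (rad/s): [2.39, 2.39, 3.14, 3.14, 3.14, 3.14, 3.14].

## Interface

Orientations are given as a unit quaternion [w, x, y, z].
In Python, from station import bot, optics gives the robot as it stands.
- The arm moves only by the tool drive_tool, never from a script. Its argument "deltas" is a list of rows, each an object with "gripper": the closure in counts, from 0 (fully open) to 255 (shut); "offset": the shift along the tool's x, y, z in units of 1000 mm (1.0 is 1000 mm), a list of three; "angular": the turn, a rotation vector about the tool's x, y, z in units of 45 degrees (1.0 is 45 degrees), a list of three. In form: [{"gripper": gripper, "offset": [dx, dy, dz], "angular": [rx, ry, rz]}, ...]. A call has 1 to 5 rows; each row is the pose to reach, as a shift and turn from the pose commanded when the call began, along the tool's axes at that moment; what a row does not reach only later rows make up. A row lasts 1/10 s, in which the tool goes at most 50 mm and 8.59 degrees, less where a joint would pass 70% of its speed; a pose out of reach is approached as far as the arm can. A call with a number of a shift or a turn outside -1 to 1 is refused whole. A call with a gripper value outside its range is refused whole. The fingers move at their own pace and stop on an object; "grip_force" is the grip in N (left out, the last holds). Time passes only in rows, so rows that repeat a pose let the fingers close. It gives the time, the measured TCP pose, the force, the opening and the grip force at its end, in the units of the state.
- bot.get_obs(): the state, without advancing time (a new reading comes with each control period).
- optics.read_camera(name): name is "scene" or "side" or "wrist"; returns the picture (420x560x3 uint8, blue, green, red); there is no depth.
- optics.camera_model(name): a dict with "fx", "fy", "cx", "cy" (pixels), "cam_to_world" (4x4, takes a point from camera to world coordinates). Camera axes: x right, y up, looking along -z (the intrinsics and any distortion apply to the point x, -y, -z); pixel columns grow to the right and rows downward; lengths in m; the calibration is good to about 2 mm. A picture is of the moment at which its call begins: read the wrist's pose just before it. camera_model takes no time and is no camera call; for the wrist camera it gives the pose at the moment of the call.
- bot.hand_in(): hands the job in; it is judged then, once.
The state is a dict: "t": time; "q": joint angles; "joint_vel": joint speeds; "joint_torque": joint torques, N m; "eef_pos": TCP position; "tool_rot": TCP orientation; "contact_force": force on the tool from outside, world axes, zero at the start; "torque": the same for the moment, N m; "gripper_width": opening from 0.0 (shut) to 1.0 (fully open); "grasp_force": force on a finger pad.
Only numpy, scipy, OpenCV 4.12 (cv2) and the standard library are available. Lean on these libraries where they do the work, as an engineer would, in place of code of your own. Each camera call takes 0.05 s, during which the arm holds its last target. There are 200 camera calls.

## Working session

There is one attempt and no reset: what is moved stays moved. The work goes in short steps, Python scripts to look and compute and a tool call to move; the robot and the scene stay as the last step left them, time stands still between calls to the robot, and variables do not carry over. Pictures are saved under pics/ and viewed, at most 14 in all, crops included, and the job is handed in when it is done.

Besides the shell and the picture viewer there is one more tool, called after "Call:" by a JSON object that holds its "op" and its "data", one argument or row to a line. drive_tool: Moves the arm, as the interface text tells. Its arguments: {"type":"object","properties":{"deltas":{"type":"array"},"grip_force":{"type":"number"}},"required":["deltas"]}

```bash
mkdir -p pics; ls; cat > h.py <<'E'
import numpy as np, cv2
from station import bot, optics
def snap(n,f):
    m=optics.camera_model(n); im=optics.read_camera(n); cv2.imwrite('pics/%s.png'%f,im); return im,m
def ray(m,u,v):
    T=np.array(m['cam_to_world']); k=m.get('dist',m.get('distortion'))
    K=np.array([[m['fx'],0,m['cx']],[0,m['fy'],m['cy']],[0,0,1]])
    p=cv2.undistortPoints(np.array([[[u,v]]],float),K,None if k is None else np.array(k,float))[0,0]
    d=T[:3,:3]@np.array([p[0],-p[1],-1.]); return T[:3,3],d
def hit(m,u,v,z):
    o,d=ray(m,u,v); return (o+d*(z-o[2])/d[2])[:2]
def proj(m,P):
    T=np.linalg.inv(np.array(m['cam_to_world'])); p=T[:3,:3]@np.array(P)+T[:3,3]
    return np.array([m['cx']+m['fx']*p[0]/-p[2], m['cy']+m['fy']*-p[1]/-p[2]])
E
python3 - <<'E'
from h import *
for n in ('scene','side','wrist'):
    im,m=snap(n,n+'0'); print(n,{k:(np.round(v,3).tolist()) for k,v in m.items()})
print(bot.get_obs())
E
```

```text
pics
scene {'fx': 451.432, 'fy': 451.432, 'cx': 288.628, 'cy': 207.147, 'cam_to_world': [[0.712, -0.458, 0.532, 1.31], [0.702, 0.462, -0.542, -0.915], [0.002, 0.76, 0.65, 1.018], [0.0, 0.0, 0.0, 1.0]]}
side {'fx': 384.093, 'fy': 384.093, 'cx': 281.834, 'cy': 215.362, 'cam_to_world': [[-0.896, 0.231, -0.38, 0.11], [-0.445, -0.447, 0.776, 0.694], [0.009, 0.864, 0.503, 0.532], [0.0, 0.0, 0.0, 1.0]]}
wrist {'fx': 366.601, 'fy': 366.601, 'cx': 277.607, 'cy': 213.85, 'cam_to_world': [[0.268, 0.911, 0.314, 0.262], [-0.963, 0.254, 0.087, -0.625], [-0.001, -0.326, 0.945, 0.373], [0.0, 0.0, 0.0, 1.0]]}
{'t': 0.15, 'q': array([ 1.1908998 ,  0.47762575,  0.02234395,  1.55622095, -0.01149956,
        1.10928073, -0.0831004 ]), 'joint_vel': array([-0.00040115, -0.00289738, -0.00038248, -0.00499625, -0.00021997,
        0.00082997,  0.00035397]), 'joint_torque': array([ 3.09796167e-03, -5.96926081e+01,  1.61011297e+00, -2.81488359e+01,
        1.26209451e-02,  6.43231833e-03, -2.01702271e-06]), 'eef_pos': array([ 0.18112057, -0.64988161,  0.30313995]), 'tool_rot': array([-6.88537047e-04,  9.90778432e-01,  1.35490237e-01, -1.43526519e-04]), 'contact_force': array([0.67832793, 0.05123773, 0.13561088]), 'torque': array([0.04221011, 0.01518762, 0.00167244]), 'grasp_force': 0.0, 'gripper_width': 1.0006115743575565}
```

View pics/scene0.png

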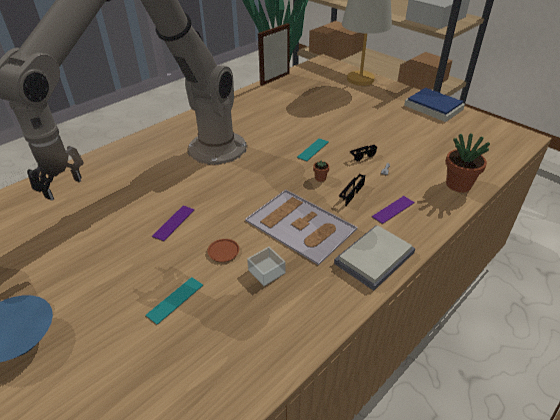

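View pics/side0.png

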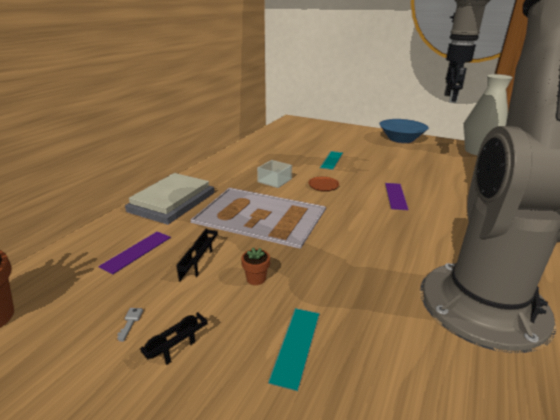

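Scene picture: the cork long pad is at (280,213), the key pad at (304,220) and the round pad at (320,235), all in the tray. The saucer is at (222,250), the acrylic box at (267,266) and the small planter at (320,170). One pair of glasses is at (351,188) and the other at (363,153); the key is at (386,170).

Look-alikes: purple strips at (174,223) and (393,209), turquoise strips at (313,149) and (175,300), and the large planter at (465,165). I reject all of these because they are not cork or are far off. In the side view the pair at (198,253) looks rectangular (wide) and the pair at (175,337) round. I'll check that in one crop.

```bash
python3 - <<'E'
from h import *
S=optics.camera_model('scene');D=optics.camera_model('side')
a=cv2.imread('pics/scene0.png');b=cv2.imread('pics/side0.png')
A=cv2.resize(a[130:290,200:420],None,fx=3.6,fy=3.6,interpolation=cv2.INTER_CUBIC)[:590]
cv2.imwrite('pics/cropA.png',A)
B=cv2.resize(b[160:370,90:340],None,fx=2.8,fy=2.8,interpolation=cv2.INTER_CUBIC);cv2.imwrite('pics/cropB.png',B)
for n,u,v,u2,v2,z in [('long',280,213,290,222,.007),('keyp',304,220,258,217,.007),('round',320,235,234,209,.007),('saucer',222,250,323,184,.008),('box',267,266,275,173,.025),('planter',320,170,256,265,.03),('gl1',351,188,198,253,.023),('gl2',363,153,175,337,.023),('key',386,170,130,322,.006)]:
    print(n,hit(S,u,v,z).round(3),hit(D,u2,v2,z).round(3))
E
```

```text
long [ 0.483 -0.115] [ 0.472 -0.093]
keyp [ 0.565 -0.083] [ 0.56  -0.077]
round [ 0.651 -0.099] [ 0.641 -0.085]
saucer [ 0.48  -0.364] [ 0.478 -0.349]
box [ 0.639 -0.321] [ 0.634 -0.32 ]
planter [0.435 0.142] [0.445 0.133]
gl1 [0.58  0.146] [0.587 0.147]
gl2 [0.473 0.355] [0.473 0.361]
key [0.593 0.346] [0.582 0.359]
```

View pics/cropA.png

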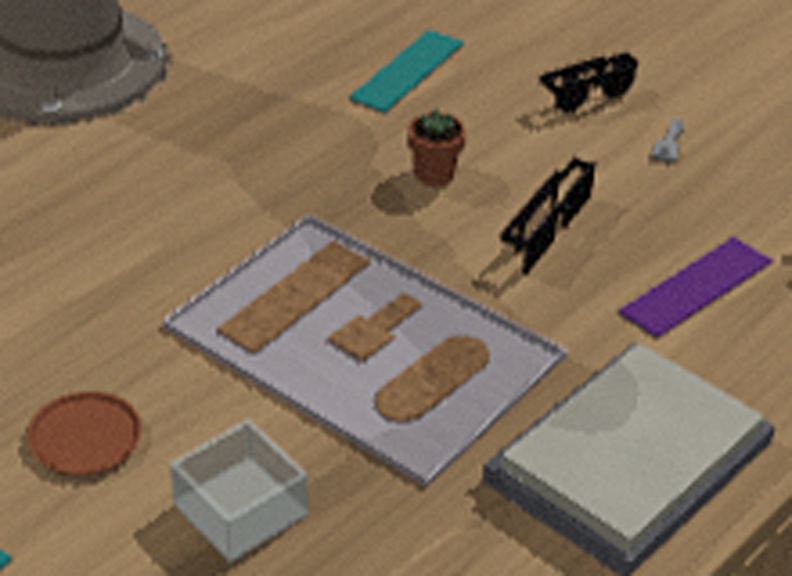

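View pics/cropB.png

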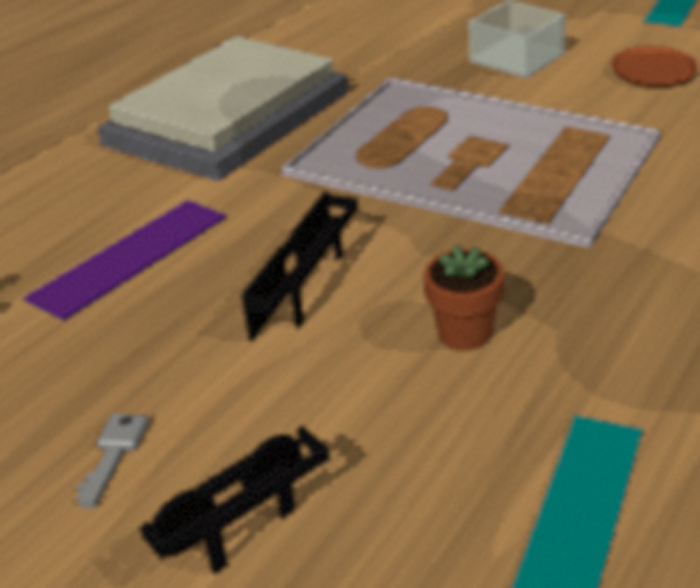

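The crops confirm it. The rectangular wide pair is the one at scene (351,188), the round pair is at (363,153), and the key has its dotted head towards the tray side. I'll move the wrist camera over the tray.

Call:
{"op": "drive_tool", "data": {
  "deltas": [
    {"gripper": 0,"offset": [0.038,-0.031,0],"angular": [0,0,0.15]},
    {"gripper": 0,"offset": [0.077,-0.062,0],"angular": [0,0,0.346]},
    {"gripper": 0,"offset": [0.115,-0.093,0],"angular": [0,0,0.346]},
    {"gripper": 0,"offset": [0.154,-0.124,0],"angular": [0,0,0.346]},
    {"gripper": 0,"offset": [0.192,-0.155,0],"angular": [0,0,0.346]}
  ]
}}

```text
t: 0.65
eef_pos: [0.3255, -0.4474, 0.3038]
tool_rot: [-0.0, 1.0, 0.0, -0.0]
contact_force: [0.6, 0.2, -0.4]
gripper_width: 1.004
grasp_force: 0.0
```

```bash
python3 -c "
from h import *
o=bot.get_obs()
for k in('t','q','eef_pos','tool_rot','gripper_width'):print(k,np.round(o[k],3))"
```

```text
t 0.65
q [ 0.837  0.278 -0.009  1.849  0.003  1.014 -0.744]
eef_pos [ 0.325 -0.447  0.304]
tool_rot [-0.  1.  0. -0.]
gripper_width 1.004
```

Call:
{"op": "drive_tool", "data": {
  "deltas": [
    {"gripper": 0,"offset": [0.029,-0.037,0],"angular": [0,0,0]},
    {"gripper": 0,"offset": [0.058,-0.074,0],"angular": [0,0,0]},
    {"gripper": 0,"offset": [0.087,-0.111,0],"angular": [0,0,0]},
    {"gripper": 0,"offset": [0.117,-0.148,0],"angular": [0,0,0]}
  ]
}}

```text
t: 1.05
eef_pos: [0.4422, -0.2997, 0.3039]
tool_rot: [0.0, 1.0, -0.0, -0.0]
contact_force: [0.8, -0.8, -0.1]
gripper_width: 1.004
grasp_force: 0.0
```

Call:
{"op": "drive_tool", "data": {
  "deltas": [
    {"gripper": 0,"offset": [0.029,-0.037,0],"angular": [0,0,0]},
    {"gripper": 0,"offset": [0.058,-0.074,0],"angular": [0,0,0]},
    {"gripper": 0,"offset": [0.087,-0.111,0],"angular": [0,0,0]},
    {"gripper": 0,"offset": [0.117,-0.148,0],"angular": [0,0,0]},
    {"gripper": 0,"offset": [0.117,-0.148,0],"angular": [0,0,0]}
  ]
}}

```text
t: 1.55
eef_pos: [0.5622, -0.1456, 0.3038]
tool_rot: [-0.002, 1.0, 0.005, 0.001]
contact_force: [-0.3, 0.5, 0.2]
gripper_width: 0.998
grasp_force: 0.0
```

```bash
cat >> h.py <<'E'
def blobs(im,mask,m,z,amin=150):
    out=[]
    mask=cv2.morphologyEx(mask.astype(np.uint8)*255,cv2.MORPH_CLOSE,np.ones((3,3)))
    for c in cv2.findContours(mask,cv2.RETR_EXTERNAL,cv2.CHAIN_APPROX_NONE)[0]:
        if cv2.contourArea(c)<amin: continue
        w=np.array([hit(m,*p[0],z) for p in c],np.float32)
        M=cv2.moments((w*1e4).astype(np.int32)); r=cv2.minAreaRect(w)
        cen=np.array([M['m10'],M['m01']])/M['m00']/1e4
        print('px',c[:,0].mean(0).round().astype(int),'cen',cen.round(4),'rect',np.round(r[0],4),np.round(r[1],4),round(r[2],1)); out.append((c,w))
    return out
E
python3 - <<'E'
from h import *
im,m=snap('wrist','w1'); print(np.round(bot.get_obs()['eef_pos'],4))
hsv=cv2.cvtColor(im,cv2.COLOR_BGR2HSV)
for p in [(280,200),(300,200),(200,200),(100,100)]: print(p,hsv[p[1],p[0]])
E
```

```text
[ 0.5602 -0.1494  0.3036]
(280, 200) [163  10 184]
(300, 200) [175   8 183]
(200, 200) [162   7 180]
(100, 100) [ 16 123 164]
```

View pics/w1.png

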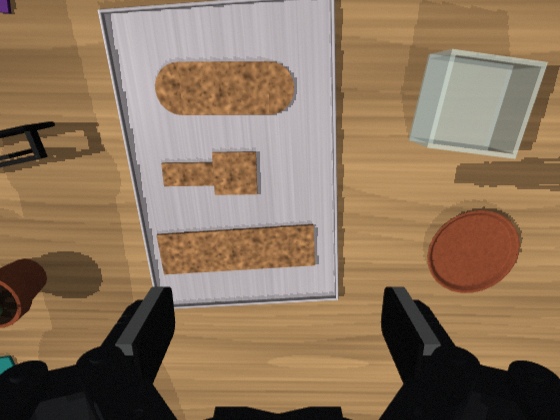

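The wrist view is clean: round pad at (225,88), key pad at (212,173) with its strip to the left (+y), long pad at (238,249), saucer at (475,250). I'll measure them and move on to the planter.

```bash
python3 - <<'E'
from h import *
im=cv2.imread('pics/w1.png'); m=optics.camera_model('wrist')
hsv=cv2.cvtColor(im,cv2.COLOR_BGR2HSV); h,s,v=cv2.split(hsv)
mk=(s>90)&(h<25); reg=np.zeros_like(mk); cv2_r=np.zeros(mk.shape,np.uint8)
cv2.fillPoly(cv2_r,[np.array([[118,15],[325,10],[328,290],[162,290]])],1)
b=blobs(im,mk&(cv2_r>0),m,.007)
# key pad: square part
for c,w in b:
    x,y,W,H=cv2.boundingRect(c)
    if 130<y<200:
        sq=w[w[:,1]< w[:,1].max()-.06]; st=w[w[:,1]>w[:,1].max()-.02]
        print('square',cv2.minAreaRect(sq),'strip end mean',cv2.minAreaRect(st)[0])
r=np.zeros_like(cv2_r); r[195:300,415:535]=1
print('saucer'); blobs(im,(h<12)&(s>120)&(r>0),m,.010)
E
```

```text
px [237 249] cen [ 0.4762 -0.1024] rect [ 0.4763 -0.1024] [0.0483 0.1692] 4.3
px [213 173] cen [ 0.5609 -0.0843] rect [ 0.5609 -0.0771] [0.0436 0.0955] 0.4
px [224  88] cen [ 0.6429 -0.0958] rect [ 0.6429 -0.0955] [0.0474 0.1306] 1.0
square ((0.5611602663993835, -0.10749415308237076), (0.043582502752542496, 0.034712087363004684), 0.4081295430660248) strip end mean (0.5599323511123657, -0.039361581206321716)
saucer
px [473 251] cen [ 0.4758 -0.3596] rect [ 0.4758 -0.3594] [0.098 0.098] 55.9
```

Call:
{"op": "drive_tool", "data": {
  "deltas": [
    {"gripper": 0,"offset": [-0.012,-0.048,0],"angular": [0,0,0]},
    {"gripper": 0,"offset": [-0.024,-0.096,0],"angular": [0,0,0]},
    {"gripper": 0,"offset": [-0.036,-0.144,0],"angular": [0,0,0]},
    {"gripper": 0,"offset": [-0.048,-0.192,0],"angular": [0,0,0]},
    {"gripper": 0,"offset": [-0.06,-0.24,0],"angular": [0,0,0]}
  ]
}}

```text
t: 2.1
eef_pos: [0.4976, 0.0865, 0.3039]
tool_rot: [0.0, 1.0, -0.001, 0.0]
contact_force: [1.0, 0.4, -0.3]
gripper_width: 1.004
grasp_force: 0.0
```

Call:
{"op": "drive_tool", "data": {
  "deltas": [
    {"gripper": 0,"offset": [0.0,-0.045,0],"angular": [0,0,0]},
    {"gripper": 0,"offset": [0.0,-0.09,0],"angular": [0,0,0]},
    {"gripper": 0,"offset": [0.0,-0.13,0],"angular": [0,0,0]},
    {"gripper": 0,"offset": [0.0,-0.13,0],"angular": [0,0,0]},
    {"gripper": 0,"offset": [0.0,-0.13,0],"angular": [0,0,0]}
  ]
}}

```text
t: 2.6
eef_pos: [0.4985, 0.2159, 0.3035]
tool_rot: [0.001, 1.0, 0.0, -0.0]
contact_force: [-0.3, -1.0, -0.5]
gripper_width: 1.002
grasp_force: 0.0
```

```bash
python3 - <<'E'
from h import *
im,m=snap('wrist','w2'); print(np.round(bot.get_obs()['eef_pos'],4)); import pickle; pickle.dump(m,open('w2.pkl','wb'))
E
```

```text
[0.4988 0.2147 0.3035]
```

View pics/w2.png

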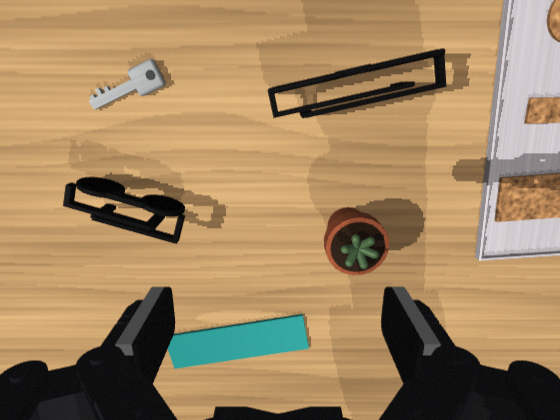

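Wrist view: key at (128,85) with its head to the right at (150,75), wide glasses at (358,85), round glasses at (125,210), planter rim at (356,246). Now to measure them.

```bash
python3 - <<'E'
from h import *
import pickle
im=cv2.imread('pics/w2.png'); m=pickle.load(open('w2.pkl','rb'))
hsv=cv2.cvtColor(im,cv2.COLOR_BGR2HSV); h,s,v=cv2.split(hsv)
def box(mk,x0,y0,x1,y1):
    r=np.zeros_like(mk); r[y0:y1,x0:x1]=True; return mk&r
print('planter: black soil + rim at .058')
blobs(im,box((((h<9)|(h>170))&(s>120))|(v<60)|((h>35)&(h<90)),315,200,400,280),m,.058)
rim=np.array([hit(m,u,v_,.058) for u,v_ in [(326,243),(387,243),(356,274)]]); print(rim, 'rim l/r/bottom')
print('wide .046'); blobs(im,box(v<45,255,40,460,125),m,.046)
for p in [(270,89),(443,50),(445,84),(275,116)]: print(hit(m,*p,.046).round(4))
print('round .044'); blobs(im,box(v<45,55,165,192,250),m,.044)
print('key'); b=blobs(im,box((s<70)&(v>110),80,50,172,112),m,.007)
d=blobs(im,box((v<95),140,65,160,85),m,.009,8)
E
python3 - <<'E'
import cv2
im=cv2.imread('pics/w2.png'); cv2.imwrite('pics/w2c.png',cv2.resize(im[40:260,50:210],None,fx=2.7,fy=2.7,interpolation=cv2.INTER_CUBIC))
E
```

```text
planter: black soil + rim at .058
px [354 243] cen [0.4453 0.1448] rect [0.4449 0.1436] [0.0605 0.0637] 79.3
[[0.44458787 0.1723759 ]
 [0.44457291 0.11525452]
 [0.41203359 0.14200206]] rim l/r/bottom
wide .046
px [359  85] cen [0.5833 0.149 ] rect [0.5828 0.1509] [0.0304 0.1477] 12.3
[0.581  0.2241]
[0.6112 0.0823]
[0.585  0.0767]
[0.5589 0.22  ]
round .044
px [125 208] cen [0.4737 0.3593] rect [0.4757 0.3618] [0.1109 0.0437] 72.3
key
px [125  86] cen [0.5845 0.3569] rect [0.5813 0.3633] [0.0259 0.0735] 23.7
px [150  75] cen [0.5933 0.3361] rect [0.5931 0.3362] [0.007  0.0075] 0.0
```

View pics/w2c.png

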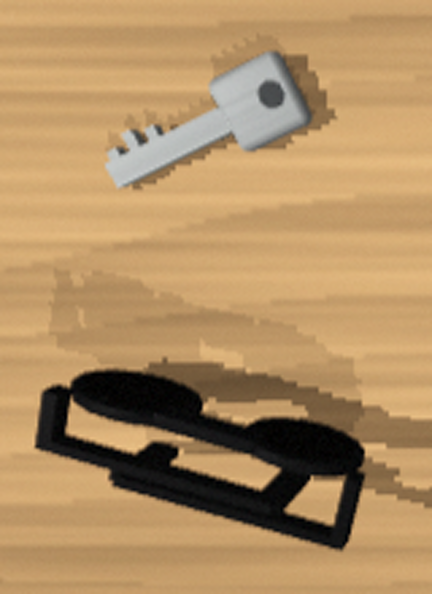

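Call:
{"op": "drive_tool", "data": {
  "deltas": [
    {"gripper": 0,"offset": [-0.028,0.035,0],"angular": [0,0,0]},
    {"gripper": 0,"offset": [-0.056,0.071,0.01],"angular": [0,0,0]},
    {"gripper": 0,"offset": [-0.056,0.071,0.05],"angular": [0,0,0]},
    {"gripper": 0,"offset": [-0.056,0.071,0.095],"angular": [0,0,0]},
    {"gripper": 0,"offset": [-0.056,0.071,0.13],"angular": [0,0,0]}
  ]
}}

```text
t: 3.15
eef_pos: [0.4423, 0.1422, 0.1725]
tool_rot: [0.001, 1.0, -0.002, 0.0]
contact_force: [0.4, 0.4, 0.0]
gripper_width: 1.003
grasp_force: 0.0
```

Call:
{"op": "drive_tool", "data": {
  "deltas": [
    {"gripper": 0,"offset": [0,0,0.035],"angular": [0,0,0]},
    {"gripper": 0,"offset": [0,0,0.06],"angular": [0,0,0]},
    {"gripper": 0,"offset": [0,0,0.075],"angular": [0,0,0]},
    {"gripper": 0,"offset": [0,0,0.075],"angular": [0,0,0]}
  ]
}}

```text
t: 3.55
eef_pos: [0.4416, 0.1428, 0.0972]
tool_rot: [0.001, 1.0, -0.002, -0.002]
contact_force: [0.3, -0.3, 0.3]
gripper_width: 1.001
grasp_force: 0.0
```

Call:
{"op": "drive_tool", "data": {
  "deltas": [
    {"gripper": 60,"offset": [0,0,0],"angular": [0,0,0]},
    {"gripper": 90,"offset": [0,0,0],"angular": [0,0,0]},
    {"gripper": 120,"offset": [0,0,0],"angular": [0,0,0]},
    {"gripper": 150,"offset": [0,0,0],"angular": [0,0,0]},
    {"gripper": 150,"offset": [0,0,0],"angular": [0,0,0]}
  ],
  "grip_force": 30
}}

```text
t: 4.05
eef_pos: [0.4433, 0.1447, 0.1001]
tool_rot: [0.0, 1.0, -0.001, 0.001]
contact_force: [0.4, -2.9, 7.6]
gripper_width: 0.678
grasp_force: 31.7
```

Call:
{"op": "drive_tool", "data": {
  "deltas": [
    {"gripper": 150,"offset": [0,0,-0.02],"angular": [0,0,0]},
    {"gripper": 150,"offset": [0,0,-0.05],"angular": [0,0,0]},
    {"gripper": 150,"offset": [0,0,-0.09],"angular": [0,0,0]},
    {"gripper": 150,"offset": [0.02,0.03,-0.12],"angular": [0,0,0]},
    {"gripper": 150,"offset": [0.04,0.07,-0.12],"angular": [0,0,0]}
  ]
}}

```text
t: 4.55
eef_pos: [0.4853, 0.0777, 0.2242]
tool_rot: [-0.002, 1.0, 0.003, 0.005]
contact_force: [2.1, -0.5, -2.6]
gripper_width: 0.677
grasp_force: 33.5
```

Call:
{"op": "drive_tool", "data": {
  "deltas": [
    {"gripper": 150,"offset": [0,0.045,0],"angular": [0,0,0]},
    {"gripper": 150,"offset": [0,0.09,0],"angular": [0,0,0]},
    {"gripper": 150,"offset": [0,0.135,0],"angular": [0,0,0]},
    {"gripper": 150,"offset": [0,0.18,0],"angular": [0,0,0]},
    {"gripper": 150,"offset": [0,0.22,0],"angular": [0,0,0]}
  ]
}}

```text
t: 5.05
eef_pos: [0.4821, -0.1468, 0.2196]
tool_rot: [0.0, 1.0, -0.001, 0.001]
contact_force: [0.6, 0.2, -1.6]
gripper_width: 0.684
grasp_force: 33.5
```

Call:
{"op": "drive_tool", "data": {
  "deltas": [
    {"gripper": 150,"offset": [0,0.045,0],"angular": [0,0,0]},
    {"gripper": 150,"offset": [0,0.09,0],"angular": [0,0,0]},
    {"gripper": 150,"offset": [0,0.135,0],"angular": [0,0,0]},
    {"gripper": 150,"offset": [0,0.18,0],"angular": [0,0,0]},
    {"gripper": 150,"offset": [0,0.2,0],"angular": [0,0,0]}
  ]
}}

```text
t: 5.55
eef_pos: [0.4811, -0.3496, 0.2196]
tool_rot: [0.001, 1.0, -0.003, 0.0]
contact_force: [-0.6, -0.2, -2.7]
gripper_width: 0.678
grasp_force: 33.4
```

```bash
python3 -c "
from h import *
im,m=snap('wrist','w3');o=bot.get_obs();print(o['eef_pos'],o['tool_rot'].round(3),o['grasp_force'],o['gripper_width'])
h,s,v=cv2.split(cv2.cvtColor(im,cv2.COLOR_BGR2HSV))"
```

```text
[ 0.48077946 -0.35165044  0.21951986] [ 0.002  1.    -0.004  0.   ] 33.43275725841522 0.6764033954156309
```

View pics/w3.png

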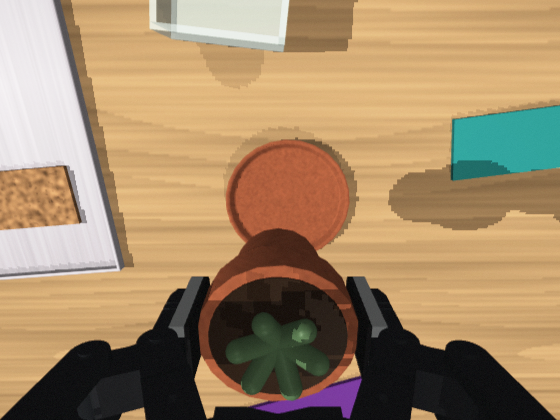

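Planter held at (278,320), saucer at (290,195), box well clear at (220,20). Lowering.

Call:
{"op": "drive_tool", "data": {
  "deltas": [
    {"gripper": 150,"offset": [-0.005,0.009,0.03],"angular": [0,0,0]},
    {"gripper": 150,"offset": [-0.005,0.009,0.065],"angular": [0,0,0]},
    {"gripper": 150,"offset": [-0.005,0.009,0.09],"angular": [0,0,0]},
    {"gripper": 150,"offset": [-0.005,0.009,0.105],"angular": [0,0,0]},
    {"gripper": 150,"offset": [-0.005,0.009,0.105],"angular": [0,0,0]}
  ]
}}

```text
t: 6.1
eef_pos: [0.4767, -0.3524, 0.1124]
tool_rot: [-0.001, 1.0, 0.0, -0.001]
contact_force: [-0.2, 0.4, -1.5]
gripper_width: 0.675
grasp_force: 33.4
```

Call:
{"op": "drive_tool", "data": {
  "deltas": [
    {"gripper": 150,"offset": [0,0,0.003],"angular": [0,0,0]},
    {"gripper": 150,"offset": [0,0,0.006],"angular": [0,0,0]},
    {"gripper": 150,"offset": [0,0,0.008],"angular": [0,0,0]},
    {"gripper": 150,"offset": [0,0,0.008],"angular": [0,0,0]}
  ]
}}

```text
t: 6.5
eef_pos: [0.4778, -0.3535, 0.1064]
tool_rot: [0.0, 1.0, -0.0, 0.0]
contact_force: [0.0, -0.3, -1.8]
gripper_width: 0.686
grasp_force: 33.4
```

```bash
python3 -c "
from h import *
im,m=snap('wrist','w4');o=bot.get_obs();print(o['eef_pos'],o['contact_force'])"
```

```text
[ 0.47776109 -0.35350765  0.10636064] [-0.08015155  0.2727841  -1.81674161]
```

View pics/w4.png

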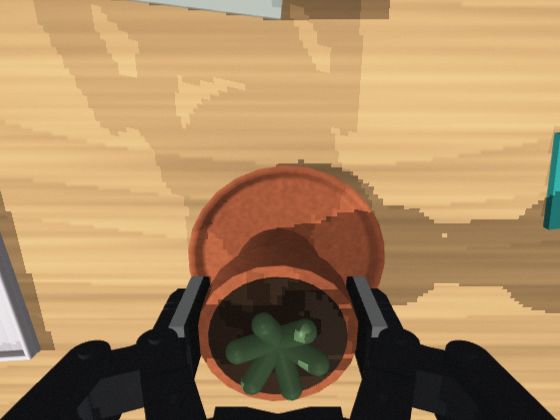

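Planter rim centred at column 278, saucer at column 287, so I shift about 5 mm towards −y and go down to contact.

Call:
{"op": "drive_tool", "data": {
  "deltas": [
    {"gripper": 150,"offset": [-0.002,0.006,0],"angular": [0,0,0]},
    {"gripper": 150,"offset": [-0.002,0.006,0.001],"angular": [0,0,0]},
    {"gripper": 150,"offset": [-0.002,0.006,0.002],"angular": [0,0,0]},
    {"gripper": 150,"offset": [-0.002,0.006,0.003],"angular": [0,0,0]},
    {"gripper": 150,"offset": [-0.002,0.006,0.003],"angular": [0,0,0]}
  ]
}}

```text
t: 7.05
eef_pos: [0.4754, -0.3608, 0.1052]
tool_rot: [0.001, 1.0, -0.001, 0.0]
contact_force: [-5.7, 1.2, 18.3]
gripper_width: 0.677
grasp_force: 35.1
```

```bash
python3 - <<'E'
from h import *
im=cv2.imread('pics/w4.png'); m=optics.camera_model('wrist')
o=bot.get_obs();print(o['eef_pos'],o['contact_force'])
# saucer top edge in w4 (camera shifted since: -2mm x, -6 y, -3 z)
print(hit(m,287,167,.013)+[.002,.006])
E
```

```text
[ 0.47539797 -0.3607795   0.10516478] [-5.74633268  1.16433183 18.27607305]
[ 0.52765057 -0.35716922]
```

Call:
{"op": "drive_tool", "data": {
  "deltas": [
    {"gripper": 150,"offset": [0,0,-0.002],"angular": [0,0,0]},
    {"gripper": 60,"offset": [0,0,-0.002],"angular": [0,0,0]},
    {"gripper": 0,"offset": [0,0,-0.002],"angular": [0,0,0]},
    {"gripper": 0,"offset": [0,0,-0.002],"angular": [0,0,0]},
    {"gripper": 0,"offset": [0,0,-0.02],"angular": [0,0,0]}
  ]
}}

```text
t: 7.55
eef_pos: [0.4743, -0.3584, 0.1208]
tool_rot: [-0.001, 1.0, 0.0, -0.002]
contact_force: [-0.1, -0.6, 0.4]
gripper_width: 1.0
grasp_force: 0.0
```

Call:
{"op": "drive_tool", "data": {
  "deltas": [
    {"gripper": 0,"offset": [0,0,-0.04],"angular": [0,0,0]},
    {"gripper": 0,"offset": [0,0,-0.085],"angular": [0,0,0]},
    {"gripper": 0,"offset": [0,0,-0.13],"angular": [0,0,0]},
    {"gripper": 0,"offset": [0,-0.03,-0.165],"angular": [0,0,0]},
    {"gripper": 0,"offset": [0,-0.07,-0.175],"angular": [0,0,0]}
  ]
}}

```text
t: 8.05
eef_pos: [0.4767, -0.2912, 0.3022]
tool_rot: [0.002, 1.0, -0.002, 0.003]
contact_force: [0.9, 0.6, -0.3]
gripper_width: 0.999
grasp_force: 0.0
```

```bash
python3 - <<'E'
from h import *
im,m=snap('wrist','w5');o=bot.get_obs();print(o['eef_pos'],o['contact_force'])
E
```

```text
[ 0.47789078 -0.2821098   0.30193208] [-0.11190379  7.35205838 -0.59103187]
```

View pics/w5.png

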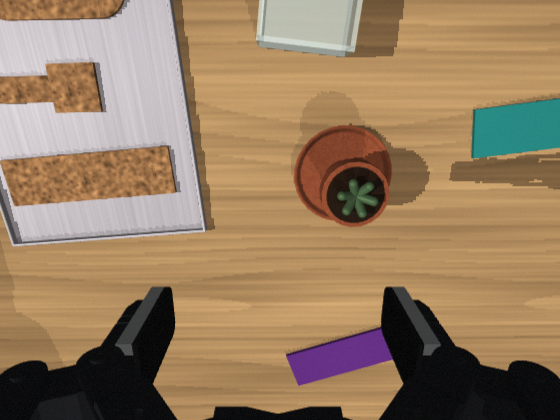

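The planter stands in the saucer (rim centre (356,194), saucer (345,175)). I'll check its centring while heading for the key.

```bash
python3 - <<'E'
from h import *
m=optics.camera_model('wrist')
print('rim',hit(m,356,194,.063),'saucer top/left/right',hit(m,345,125,.01),hit(m,295,172,.01),hit(m,391,172,.01))
print('longpad corners')
for p in [(168,146),(175,192)]: print(hit(m,*p,.007))
print(bot.get_obs()['eef_pos'])
E
```

```text
rim [ 0.47540281 -0.34838833] saucer top/left/right [ 0.52954567 -0.34447514] [ 0.48322235 -0.29722627] [ 0.48376294 -0.39363216]
longpad corners
[ 0.50803379 -0.17109496]
[ 0.46091724 -0.17405386]
[ 0.47789078 -0.2821098   0.30193208]
```

Call:
{"op": "drive_tool", "data": {
  "deltas": [
    {"gripper": 0,"offset": [0.008,-0.048,0],"angular": [0,0,0]},
    {"gripper": 0,"offset": [0.016,-0.096,0],"angular": [0,0,0]},
    {"gripper": 0,"offset": [0.024,-0.144,0],"angular": [0,0,0]},
    {"gripper": 0,"offset": [0.032,-0.192,0],"angular": [0,0,0]},
    {"gripper": 0,"offset": [0.04,-0.24,0],"angular": [0,0,0]}
  ]
}}

```text
t: 8.6
eef_pos: [0.5155, -0.0475, 0.2977]
tool_rot: [0.0, 1.0, 0.0, -0.0]
contact_force: [0.9, -0.6, -0.3]
gripper_width: 0.996
grasp_force: 0.0
```

Call:
{"op": "drive_tool", "data": {
  "deltas": [
    {"gripper": 0,"offset": [0.008,-0.048,0],"angular": [0,0,-0.15]},
    {"gripper": 0,"offset": [0.016,-0.096,0],"angular": [0,0,-0.3]},
    {"gripper": 0,"offset": [0.024,-0.144,0],"angular": [0,0,-0.45]},
    {"gripper": 0,"offset": [0.032,-0.192,0],"angular": [0,0,-0.527]},
    {"gripper": 0,"offset": [0.04,-0.24,0],"angular": [0,0,-0.527]}
  ]
}}

```text
t: 9.1
eef_pos: [0.5555, 0.1924, 0.2974]
tool_rot: [0.0, 0.978, 0.206, -0.0]
contact_force: [1.4, 0.3, -0.2]
gripper_width: 1.005
grasp_force: 0.0
```

Planter is about 5 mm off the saucer's middle, which is well inside tolerance. The fingers must close across the key's head (along the key's x), so I turn the tool a further 90°.

Call:
{"op": "drive_tool", "data": {
  "deltas": [
    {"gripper": 0,"offset": [0.02,-0.026,0],"angular": [0,0,-0.19]},
    {"gripper": 0,"offset": [0.04,-0.053,0],"angular": [0,0,-0.38]},
    {"gripper": 0,"offset": [0.06,-0.08,0],"angular": [0,0,-0.57]},
    {"gripper": 0,"offset": [0.08,-0.106,0],"angular": [0,0,-0.76]},
    {"gripper": 0,"offset": [0.092,-0.122,0],"angular": [0,0,-0.95]}
  ]
}}

```text
t: 9.6
eef_pos: [0.5903, 0.3421, 0.2972]
tool_rot: [-0.001, 0.834, 0.552, -0.0]
contact_force: [-0.1, 0.2, 0.3]
gripper_width: 1.001
grasp_force: 0.0
```

Call:
{"op": "drive_tool", "data": {
  "deltas": [
    {"gripper": 0,"offset": [0,0,0.02],"angular": [0,0,-0.19]},
    {"gripper": 0,"offset": [0,0,0.05],"angular": [0,0,-0.38]},
    {"gripper": 0,"offset": [0,0,0.08],"angular": [0,0,-0.57]},
    {"gripper": 0,"offset": [0,0,0.1],"angular": [0,0,-0.76]},
    {"gripper": 0,"offset": [0,0,0.1],"angular": [0,0,-0.95]}
  ]
}}

```text
t: 10.1
eef_pos: [0.5892, 0.3378, 0.1933]
tool_rot: [-0.001, 0.576, 0.817, -0.003]
contact_force: [0.3, -0.2, -0.7]
gripper_width: 1.002
grasp_force: 0.0
```

Call:
{"op": "drive_tool", "data": {
  "deltas": [
    {"gripper": 0,"offset": [0,0,0],"angular": [0,0,-0.1]},
    {"gripper": 0,"offset": [0,0,0],"angular": [0,0,-0.1]}
  ]
}}

```text
t: 10.3
eef_pos: [0.5905, 0.3391, 0.1968]
tool_rot: [-0.001, 0.546, 0.837, -0.001]
contact_force: [-0.8, -0.7, 0.4]
gripper_width: 0.998
grasp_force: 0.0
```

```bash
cat >> h.py <<'E'
def go(P,psi):
    "tool-frame shift and turn (units of 45deg) to reach world P, yaw psi deg, from now"
    from scipy.spatial.transform import Rotation as R
    o=bot.get_obs(); q=o['tool_rot']; r=R.from_quat([q[1],q[2],q[3],q[0]])
    c,s=np.cos(np.radians(psi)),np.sin(np.radians(psi)); T=R.from_matrix(np.array([[c,s,0],[s,-c,0],[0,0,-1]]))
    x=r.as_matrix()[:,0]
    print('at',o['eef_pos'].round(4),'psi',np.degrees(np.arctan2(x[1],x[0])).round(1),'off',r.inv().apply(np.array(P)-o['eef_pos']).round(4),'ang',((r.inv()*T).as_rotvec()/np.radians(45)).round(3),'F',o['contact_force'].round(1),'w',round(o['gripper_width'],3))
E
python3 - <<'E'
from h import *
im,m=snap('wrist','w6'); go((.5907,.3418,.077),113.7)
h,s,v=cv2.split(cv2.cvtColor(im,cv2.COLOR_BGR2HSV))
mk=(s<70)&(v>110); mk[290:]=False
blobs(im,mk,m,.007); blobs(im,(v<95)&(np.arange(420)[:,None]<280),m,.009,20)
E
```

```text
at [0.5906 0.3391 0.1972] psi 113.6 off [0.0024 0.0013 0.1202] ang [-0.001 -0.001 -0.002] F [-0.4 -0.3 -1. ] w 0.999
px [280 174] cen [0.5847 0.3564] rect [0.5809 0.3636] [0.0251 0.0746] 24.7
px [552 269] cen [0.8073 0.3823] rect [0.8075 0.3815] [0.0197 0.0031] 89.0
px [542 247] cen [0.7904 0.3916] rect [0.7898 0.3943] [0.0413 0.0175] 86.8
px [279 215] cen [0.5933 0.336 ] rect [0.5933 0.3362] [0.0075 0.0079] 23.8
px [123 108] cen [0.4595 0.3586] rect [0.4656 0.3571] [0.1281 0.0561] 72.5
```

View pics/w6.png

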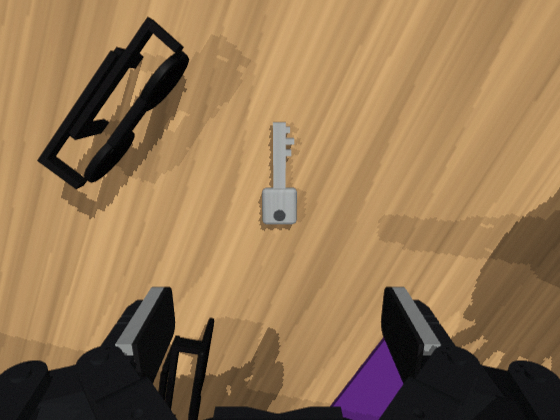

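Key centred at (280,174), aligned with the tool. I'll pre-close to about 42 mm and descend with force checks.

Call:
{"op": "drive_tool", "data": {
  "deltas": [
    {"gripper": 125,"offset": [0.0024,0.001,0.03],"angular": [0,0,0]},
    {"gripper": 125,"offset": [0.0024,0.001,0.065],"angular": [0,0,0]},
    {"gripper": 125,"offset": [0.0024,0.001,0.09],"angular": [0,0,0]},
    {"gripper": 125,"offset": [0.0024,0.001,0.108],"angular": [0,0,0]},
    {"gripper": 125,"offset": [0.0024,0.001,0.108],"angular": [0,0,0]}
  ]
}}

```text
t: 10.85
eef_pos: [0.5896, 0.3409, 0.0873]
tool_rot: [-0.001, 0.547, 0.837, -0.002]
contact_force: [0.1, 0.8, 0.1]
gripper_width: 0.505
grasp_force: 0.0
```

```bash
python3 - <<'E'
from h import *
im,m=snap('wrist','w7'); go((.5907,.3418,.077),113.7)
E
```

```text
at [0.5903 0.3418 0.0892] psi 113.7 off [-0.0001  0.0004  0.0122] ang [-0.002  0.    -0.001] F [0.1 0.5 0.7] w 0.508
```

View pics/w7.png

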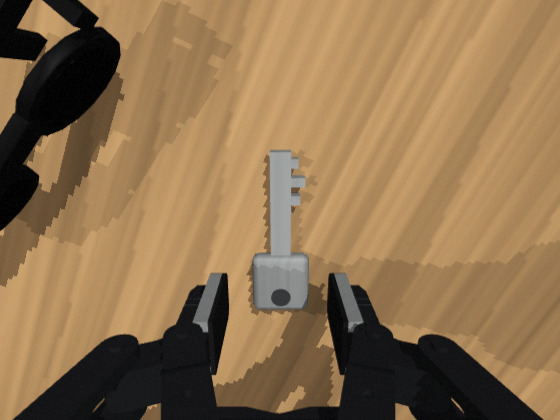

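Key head at (280,280) sits between the fingers. Two pictures are left, so I'll work from numbers now.

Call:
{"op": "drive_tool", "data": {
  "deltas": [
    {"gripper": 125,"offset": [0,0,0.004],"angular": [0,0,0]},
    {"gripper": 125,"offset": [0,0,0.008],"angular": [0,0,0]},
    {"gripper": 125,"offset": [0,0,0.012],"angular": [0,0,0]},
    {"gripper": 125,"offset": [0,0,0.012],"angular": [0,0,0]}
  ]
}}

```text
t: 11.3
eef_pos: [0.5907, 0.3417, 0.0778]
tool_rot: [0.0, 0.547, 0.837, -0.0]
contact_force: [-0.7, 0.4, 0.2]
gripper_width: 0.509
grasp_force: 0.0
```

Call:
{"op": "drive_tool", "data": {
  "deltas": [
    {"gripper": 150,"offset": [0,0,0],"angular": [0,0,0]},
    {"gripper": 175,"offset": [0,0,0],"angular": [0,0,0]},
    {"gripper": 200,"offset": [0,0,0],"angular": [0,0,0]},
    {"gripper": 220,"offset": [0,0,0],"angular": [0,0,0]},
    {"gripper": 220,"offset": [0,0,0],"angular": [0,0,0]}
  ],
  "grip_force": 40
}}

```text
t: 11.8
eef_pos: [0.5908, 0.3421, 0.0784]
tool_rot: [0.0, 0.547, 0.837, 0.0]
contact_force: [-0.6, -0.9, 3.9]
gripper_width: 0.285
grasp_force: 39.6
```

Call:
{"op": "drive_tool", "data": {
  "deltas": [
    {"gripper": 220,"offset": [0,0,-0.03],"angular": [0,0,0]},
    {"gripper": 220,"offset": [0,0,-0.07],"angular": [0,0,0]},
    {"gripper": 220,"offset": [0,0,-0.11],"angular": [0,0,0.18]},
    {"gripper": 220,"offset": [0,0,-0.12],"angular": [0,0,0.36]},
    {"gripper": 220,"offset": [0,0,-0.12],"angular": [0,0,0.518]}
  ]
}}

```text
t: 12.3
eef_pos: [0.5915, 0.3428, 0.2007]
tool_rot: [0.0, 0.707, 0.708, 0.002]
contact_force: [-0.3, -1.1, -1.9]
gripper_width: 0.28
grasp_force: 39.4
```

Call:
{"op": "drive_tool", "data": {
  "deltas": [
    {"gripper": 220,"offset": [-0.045,-0.003,0],"angular": [0,0,0]},
    {"gripper": 220,"offset": [-0.09,-0.006,0],"angular": [0,0,0]},
    {"gripper": 220,"offset": [-0.135,-0.01,0],"angular": [0,0,0]},
    {"gripper": 220,"offset": [-0.18,-0.013,0],"angular": [0,0,0]},
    {"gripper": 220,"offset": [-0.225,-0.016,0],"angular": [0,0,0]}
  ]
}}

```text
t: 12.8
eef_pos: [0.5757, 0.1149, 0.1976]
tool_rot: [0.0, 0.705, 0.71, -0.0]
contact_force: [0.6, -0.4, -0.3]
gripper_width: 0.281
grasp_force: 39.4
```

Call:
{"op": "drive_tool", "data": {
  "deltas": [
    {"gripper": 220,"offset": [-0.045,-0.003,0],"angular": [0,0,0]},
    {"gripper": 220,"offset": [-0.09,-0.006,0],"angular": [0,0,0]},
    {"gripper": 220,"offset": [-0.135,-0.01,0],"angular": [0,0,0]},
    {"gripper": 220,"offset": [-0.18,-0.013,0],"angular": [0,0,0]},
    {"gripper": 220,"offset": [-0.22,-0.016,0],"angular": [0,0,0]}
  ]
}}

```text
t: 13.3
eef_pos: [0.5612, -0.1059, 0.1977]
tool_rot: [0.0, 0.705, 0.709, -0.0]
contact_force: [0.4, -0.5, -0.3]
gripper_width: 0.283
grasp_force: 39.4
```

Call:
{"op": "drive_tool", "data": {
  "deltas": [
    {"gripper": 220,"offset": [0,0,0],"angular": [0,0,0]},
    {"gripper": 220,"offset": [0,0,0],"angular": [0,0,0]}
  ]
}}

```text
t: 13.5
eef_pos: [0.5615, -0.1045, 0.1976]
tool_rot: [-0.0, 0.706, 0.709, -0.0]
contact_force: [0.1, 0.5, -0.8]
gripper_width: 0.28
grasp_force: 39.4
```

```bash
python3 - <<'E'
from h import *
im,m=snap('wrist','w8'); go((.561,-.1031,.0855),90.4)
h,s,v=cv2.split(cv2.cvtColor(im,cv2.COLOR_BGR2HSV))
z=bot.get_obs()['eef_pos'][2]-.0784
print('cork');b=blobs(im,(s>100)&(h<25)&(np.arange(420)[:,None]<380),m,.007,400)
print('dot/dark');blobs(im,(v<95)&(v>40)&(abs(np.arange(560)[None]-280)<35)&(np.arange(420)[:,None]>150),m,z+.009,20)
E
```

```text
at [ 0.5617 -0.1028  0.1978] psi 90.4 off [-0.0004 -0.0007  0.1123] ang [-0.    -0.001  0.   ] F [-0.2  0.8 -0.6] w 0.286
cork
px [278 353] cen [ 0.5618 -0.2361] rect [ 0.5621 -0.2335] [0.0731 0.0609] 0.2
px [300 199] cen [ 0.5784 -0.1006] rect [ 0.5772 -0.0975] [0.0152 0.0442] 0.8
px [392 184] cen [ 0.6449 -0.0905] rect [ 0.6449 -0.0907] [0.0485 0.1307] 0.8
px [270 159] cen [ 0.5567 -0.0622] rect [ 0.5573 -0.0724] [0.0997 0.0305] 80.7
px [163 187] cen [ 0.478  -0.0979] rect [ 0.478  -0.0982] [0.0484 0.1694] 4.6
px [287 158] cen [ 0.5487 -0.1233] rect [ 0.5632 -0.1152] [0.4981 0.2975] 0.2
dot/dark
px [278 309] cen [ 0.561  -0.1105] rect [ 0.561  -0.1106] [0.0084 0.0082] 0.2
px [251 294] cen [ 0.5494 -0.1047] rect [ 0.5492 -0.1036] [0.0021 0.0244] 2.9
```

View pics/w8.png

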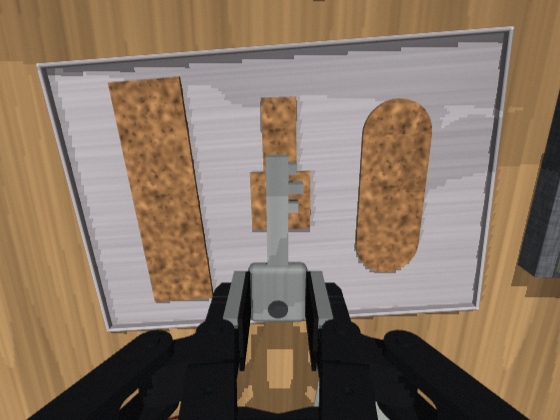

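The held key is at (278,290), aligned with the strip; the key pad's square spans (250–310, 171–232) with the strip end at row 97.

```bash
python3 - <<'E'
from h import *
m=optics.camera_model('wrist'); go((.5615,-.1010,.0875),90.4)
c=np.array([hit(m,*p,.007) for p in [(250.5,171),(310,171),(310,232),(250.5,232)]]); print(c.round(4),c.mean(0)); print('strip end',hit(m,279,97,.007))
E
```

```text
at [ 0.5617 -0.1028  0.1978] psi 90.4 off [ 0.0017 -0.0002  0.1103] ang [-0.    -0.001  0.   ] F [-0.2  0.8 -0.6] w 0.286
[[ 0.5417 -0.0738]
 [ 0.5847 -0.0735]
 [ 0.5864 -0.121 ]
 [ 0.5408 -0.1213]] [ 0.56340472 -0.09736289]
strip end [ 0.56185501 -0.02261007]
```

Call:
{"op": "drive_tool", "data": {
  "deltas": [
    {"gripper": 220,"offset": [0.004,0.0005,0.03],"angular": [0,0,0]},
    {"gripper": 220,"offset": [0.004,0.0005,0.065],"angular": [0,0,0]},
    {"gripper": 220,"offset": [0.004,0.0005,0.09],"angular": [0,0,0]},
    {"gripper": 220,"offset": [0.004,0.0005,0.106],"angular": [0,0,0]},
    {"gripper": 220,"offset": [0.004,0.0005,0.106],"angular": [0,0,0]}
  ]
}}

```text
t: 14.05
eef_pos: [0.5613, -0.0976, 0.0901]
tool_rot: [-0.002, 0.704, 0.71, -0.001]
contact_force: [-1.3, -0.1, -0.1]
gripper_width: 0.283
grasp_force: 39.4
```

Call:
{"op": "drive_tool", "data": {
  "deltas": [
    {"gripper": 220,"offset": [0,0,0.002],"angular": [0,0,0]},
    {"gripper": 220,"offset": [0,0,0.004],"angular": [0,0,0]},
    {"gripper": 220,"offset": [0,0,0.006],"angular": [0,0,0]},
    {"gripper": 220,"offset": [0,0,0.006],"angular": [0,0,0]}
  ]
}}

```text
t: 14.45
eef_pos: [0.5626, -0.0994, 0.0864]
tool_rot: [0.0, 0.705, 0.71, 0.0]
contact_force: [-0.7, 0.2, -0.0]
gripper_width: 0.279
grasp_force: 39.4
```

```bash
python3 - <<'E'
from h import *
im,m=snap('wrist','w9'); go((.562,-.0990,.0855),90.4)
h,s,v=cv2.split(cv2.cvtColor(im,cv2.COLOR_BGR2HSV))
# strip edges & key blade per row: cork mask, narrow
for r in range(20,300,30):
    ck=np.where((s[r]>110)&(h[r]<25))[0]; k=np.where((s[r,200:360]<60)&(v[r,200:360]>60))[0]+200
    ck=ck[(ck>200)&(ck<360)]
    print(r,(ck.min(),ck.max()) if len(ck) else '',hit(m,ck.min(),r,.007).round(4) if len(ck) else '',hit(m,ck.max(),r,.007).round(4) if len(ck) else '')
E
```

```text
at [ 0.5625 -0.0994  0.0864] psi 90.4 off [ 0.0005 -0.0005  0.0009] ang [ 0.001  0.    -0.   ] F [ 0.6 -0.  -0.1] w 0.282
20 (np.int64(201), np.int64(336)) [0.5336 0.0099] [0.5828 0.0102]
50   
80   
110   
140 (np.int64(247), np.int64(305)) [ 0.5495 -0.0332] [ 0.5728 -0.0331]
170 (np.int64(248), np.int64(305)) [ 0.5496 -0.0455] [ 0.5732 -0.0454]
200 (np.int64(250), np.int64(304)) [ 0.5502 -0.0585] [ 0.5732 -0.0583]
230 (np.int64(251), np.int64(304)) [ 0.5504 -0.0722] [ 0.5736 -0.072 ]
260 (np.int64(230), np.int64(326)) [ 0.5407 -0.0868] [ 0.584  -0.0865]
290
```

Call:
{"op": "drive_tool", "data": {
  "deltas": [
    {"gripper": 220,"offset": [0,0,0.001],"angular": [0,0,0]},
    {"gripper": 220,"offset": [0,0,0.002],"angular": [0,0,0]},
    {"gripper": 220,"offset": [0,0,0.002],"angular": [0,0,0]}
  ]
}}

```text
t: 14.8
eef_pos: [0.5626, -0.0994, 0.0852]
tool_rot: [0.001, 0.705, 0.71, -0.0]
contact_force: [-4.3, -0.5, 12.2]
gripper_width: 0.284
grasp_force: 40.9
```

Call:
{"op": "drive_tool", "data": {
  "deltas": [
    {"gripper": 220,"offset": [0,0,-0.001],"angular": [0,0,0]},
    {"gripper": 125,"offset": [0,0,-0.001],"angular": [0,0,0]},
    {"gripper": 125,"offset": [0,0,-0.001],"angular": [0,0,0]},
    {"gripper": 125,"offset": [0,0,-0.001],"angular": [0,0,0]},
    {"gripper": 125,"offset": [0,0,-0.02],"angular": [0,0,0]}
  ]
}}

```text
t: 15.3
eef_pos: [0.5607, -0.0993, 0.102]
tool_rot: [-0.002, 0.705, 0.71, -0.001]
contact_force: [-0.1, -0.4, 0.3]
gripper_width: 0.511
grasp_force: 0.0
```

Call:
{"op": "drive_tool", "data": {
  "deltas": [
    {"gripper": 100,"offset": [0,0,-0.045],"angular": [0,0,0]},
    {"gripper": 0,"offset": [0,0,-0.09],"angular": [0,0,0]},
    {"gripper": 0,"offset": [0,0,-0.135],"angular": [0,0,0]},
    {"gripper": 0,"offset": [0,0,-0.15],"angular": [0,0,0]},
    {"gripper": 0,"offset": [0,0,-0.15],"angular": [0,0,0]}
  ]
}}

```text
t: 15.8
eef_pos: [0.5636, -0.0993, 0.2565]
tool_rot: [0.002, 0.705, 0.71, 0.001]
contact_force: [-0.5, -0.0, 0.5]
gripper_width: 1.006
grasp_force: 0.0
```

Call:
{"op": "drive_tool", "data": {
  "deltas": [
    {"gripper": 0,"offset": [0.0,0.0,0],"angular": [0,0,0]},
    {"gripper": 0,"offset": [0,0,0],"angular": [0,0,0]}
  ]
}}

```text
t: 16.0
eef_pos: [0.5613, -0.0994, 0.252]
tool_rot: [-0.001, 0.705, 0.71, -0.001]
contact_force: [0.2, 1.0, -0.2]
gripper_width: 1.0
grasp_force: 0.0
```

```bash
python3 - <<'E'
from h import *
im,m=snap('wrist','w10'); go((.583,.150,.2553),102.3)
h,s,v=cv2.split(cv2.cvtColor(im,cv2.COLOR_BGR2HSV))
rr=np.arange(420)[:,None]; 
print('cork');blobs(im,(s>100)&(h<25)&(rr<285)&(rr>10),m,.007,300)
yy,xx=np.mgrid[:420,:560]
p=proj(m,(.5625,-.099,.01)); print(p)
near=(abs(xx-p[0])<45)&(yy<p[1]+45)&(yy>p[1]-75)
print('dot');blobs(im,(v<100)&(s<80)&near,m,.016,15)
print('key');blobs(im,(s<60)&(v>90)&(abs(xx-p[0])<20)&(abs(yy-p[1])<20),m,.016,60)
np.save('m10.npy',m,allow_pickle=True)
E
```

```text
at [ 0.5614 -0.0994  0.252 ] psi 90.4 off [ 0.2492  0.0234 -0.0032] ang [-0.004 -0.001 -0.264] F [0.1 0.4 0.5] w 0.998
cork
px [374 176] cen [ 0.645  -0.0905] rect [ 0.6451 -0.0909] [0.0481 0.1307] 0.9
px [280 161] cen [ 0.5626 -0.0796] rect [ 0.5622 -0.0722] [0.0434 0.0954] 1.8
px [183 178] cen [ 0.478 -0.098] rect [ 0.478  -0.0981] [0.0482 0.1694] 4.7
px [281 125] cen [ 0.4999 -0.0637] rect [ 0.5615 -0.076 ] [0.5442 0.2363] 0.5
[280.02489229 190.39995357]
dot
px [280 204] cen [ 0.5625 -0.1063] rect [ 0.5625 -0.1069] [0.0211 0.0109] 0.4
key
px [280 190] cen [ 0.5621 -0.0973] rect [ 0.562 -0.096] [0.025  0.0314] 1.2
```

Key measured at about 1 mm from its pad's middle. Next, the wide glasses.

Call:
{"op": "drive_tool", "data": {
  "deltas": [
    {"gripper": 0,"offset": [0.048,0.005,0],"angular": [0,0,0]},
    {"gripper": 0,"offset": [0.096,0.01,0],"angular": [0,0,0]},
    {"gripper": 0,"offset": [0.144,0.015,0],"angular": [0,0,-0.1]},
    {"gripper": 0,"offset": [0.192,0.019,0],"angular": [0,0,-0.264]},
    {"gripper": 0,"offset": [0.235,0.0234,0],"angular": [0,0,-0.264]}
  ]
}}

```text
t: 16.55
eef_pos: [0.5833, 0.1382, 0.2524]
tool_rot: [-0.001, 0.626, 0.78, -0.001]
contact_force: [0.9, -0.5, 0.1]
gripper_width: 1.0
grasp_force: 0.0
```

Call:
{"op": "drive_tool", "data": {
  "deltas": [
    {"gripper": 0,"offset": [0,0,0],"angular": [0,0,0]},
    {"gripper": 0,"offset": [0,0,0],"angular": [0,0,0]},
    {"gripper": 0,"offset": [0,0,0],"angular": [0,0,0]}
  ]
}}

```text
t: 16.85
eef_pos: [0.5839, 0.1343, 0.2527]
tool_rot: [-0.0, 0.628, 0.778, -0.001]
contact_force: [-0.6, -0.7, 1.4]
gripper_width: 0.998
grasp_force: 0.0
```

```bash
python3 - <<'E'
from h import *
im,m=snap('wrist','w11'); go((.583,.150,.15),102.3)
v=cv2.cvtColor(im,cv2.COLOR_BGR2HSV)[:,:,2]
mk=(v<45); mk[290:]=False
b=blobs(im,mk,m,.046,300)
# pixel outline per row of main blob
c=max(b,key=lambda t:len(t[0])if abs(t[0][:,0,0].mean()-280)<90 else 0)[0][:,0]
for r in range(c[:,1].min(),c[:,1].max(),12):
    x=c[c[:,1]==r][:,0]; print(r,x.min(),x.max(),hit(m,x.min(),r,.046).round(4),hit(m,x.max(),r,.046).round(4))
E
```

```text
at [0.5841 0.1339 0.2529] psi 102.1 off [0.0161 0.0025 0.1029] ang [-0.002  0.001 -0.003] F [ 1.  -0.9 -0.1] w 0.995
px [281 173] cen [0.5831 0.1495] rect [0.5826 0.1512] [0.031  0.1471] 12.3
81 268 300 [0.558  0.2211] [0.5801 0.2259]
93 269 301 [0.5603 0.2133] [0.5827 0.2181]
105 269 301 [0.562  0.2052] [0.5846 0.2101]
117 261 301 [0.558  0.1957] [0.5866 0.2019]
129 261 300 [0.5597 0.1873] [0.5878 0.1934]
141 261 300 [0.5614 0.1787] [0.5899 0.1849]
153 261 300 [0.5632 0.1699] [0.5919 0.1761]
165 261 301 [0.565  0.1609] [0.5948 0.1674]
177 261 300 [0.5668 0.1517] [0.5962 0.1581]
189 262 300 [0.5694 0.1425] [0.5984 0.1488]
201 262 299 [0.5714 0.1329] [0.5999 0.1391]
213 262 299 [0.5734 0.1231] [0.6022 0.1293]
225 262 299 [0.5754 0.113 ] [0.6046 0.1193]
237 262 298 [0.5775 0.1027] [0.6062 0.109 ]
249 262 298 [0.5796 0.0922] [0.6086 0.0985]
261 263 298 [0.5826 0.0816] [0.6112 0.0878]
```

Call:
{"op": "drive_tool", "data": {
  "deltas": [
    {"gripper": 0,"offset": [0.017,0.002,0.03],"angular": [0,0,-0.004]},
    {"gripper": 0,"offset": [0.017,0.002,0.075],"angular": [0,0,-0.004]},
    {"gripper": 0,"offset": [0.017,0.002,0.115],"angular": [0,0,-0.004]},
    {"gripper": 0,"offset": [0.017,0.002,0.148],"angular": [0,0,-0.004]},
    {"gripper": 0,"offset": [0.017,0.002,0.168],"angular": [0,0,-0.004]}
  ]
}}

```text
t: 17.4
eef_pos: [0.5813, 0.1501, 0.0827]
tool_rot: [-0.001, 0.627, 0.779, -0.002]
contact_force: [-0.3, 0.4, -0.1]
gripper_width: 1.002
grasp_force: 0.0
```

Call:
{"op": "drive_tool", "data": {
  "deltas": [
    {"gripper": 80,"offset": [0,0,0],"angular": [0,0,0]},
    {"gripper": 120,"offset": [0,0,0],"angular": [0,0,0]},
    {"gripper": 150,"offset": [0,0,0],"angular": [0,0,0]},
    {"gripper": 180,"offset": [0,0,0],"angular": [0,0,0]},
    {"gripper": 200,"offset": [0,0,0],"angular": [0,0,0]}
  ],
  "grip_force": 25
}}

```text
t: 17.9
eef_pos: [0.5833, 0.1529, 0.0875]
tool_rot: [0.001, 0.626, 0.78, 0.001]
contact_force: [-0.9, -1.7, 8.2]
gripper_width: 0.367
grasp_force: 26.8
```

Call:
{"op": "drive_tool", "data": {
  "deltas": [
    {"gripper": 200,"offset": [0,0,0],"angular": [0,0,0]},
    {"gripper": 200,"offset": [0,0,-0.02],"angular": [0,0,0]},
    {"gripper": 200,"offset": [0,0,-0.06],"angular": [0,0,0]},
    {"gripper": 200,"offset": [0,0,-0.1],"angular": [0,0,0]},
    {"gripper": 200,"offset": [0,0,-0.12],"angular": [0,0,0]}
  ]
}}

```text
t: 18.4
eef_pos: [0.5834, 0.1538, 0.2099]
tool_rot: [0.001, 0.626, 0.78, 0.002]
contact_force: [0.1, 1.1, 0.5]
gripper_width: 0.373
grasp_force: 26.1
```

```bash
python3 - <<'E'
from h import *
im,m=snap('wrist','w12'); go((.478,-.0985,.2),94.7)
E
```

```text
at [0.5844 0.1543 0.2121] psi 102.5 off [-0.2239 -0.1585  0.0108] ang [ 0.01  -0.001  0.173] F [ 1.2 -0.5  1.9] w 0.366
```

Call:
{"op": "drive_tool", "data": {
  "deltas": [
    {"gripper": 200,"offset": [-0.036,-0.025,0],"angular": [0,0,0.06]},
    {"gripper": 200,"offset": [-0.072,-0.05,0],"angular": [0,0,0.12]},
    {"gripper": 200,"offset": [-0.108,-0.076,0],"angular": [0,0,0.173]},
    {"gripper": 200,"offset": [-0.144,-0.102,0],"angular": [0,0,0.173]},
    {"gripper": 200,"offset": [-0.18,-0.127,0],"angular": [0,0,0.173]}
  ]
}}

```text
t: 18.95
eef_pos: [0.4961, -0.0518, 0.206]
tool_rot: [0.0, 0.678, 0.735, -0.0]
contact_force: [1.1, -0.2, -0.2]
gripper_width: 0.369
grasp_force: 26.1
```

Call:
{"op": "drive_tool", "data": {
  "deltas": [
    {"gripper": 200,"offset": [-0.03,-0.02,0],"angular": [0,0,0]},
    {"gripper": 200,"offset": [-0.04,-0.037,0],"angular": [0,0,0]},
    {"gripper": 200,"offset": [-0.04,-0.037,0],"angular": [0,0,0]},
    {"gripper": 200,"offset": [-0.04,-0.037,0],"angular": [0,0,0]}
  ]
}}

```text
t: 19.35
eef_pos: [0.4638, -0.0931, 0.2062]
tool_rot: [0.0, 0.678, 0.735, 0.0]
contact_force: [0.2, 0.6, -0.7]
gripper_width: 0.37
grasp_force: 26.1
```

```bash
python3 - <<'E'
from h import *
im,m=snap('wrist','w13'); go((.478,-.0985,.2),94.7)
h,s,v=cv2.split(cv2.cvtColor(im,cv2.COLOR_BGR2HSV))
z=bot.get_obs()['eef_pos'][2]-.0875
mk=(v<45); yy,xx=np.mgrid[:420,:560]
c=np.where(mk[:270].any(1))[0]; print('dark rows',c.min(),c.max())
for r in range(c.min(),270,15):
    x=np.where(mk[r,180:400])[0]+180
    if len(x): print(r,x.min(),x.max(),hit(m,x.min(),r,z+.046).round(4),hit(m,x.max(),r,z+.046).round(4))
print('cork');blobs(im,(s>100)&(h<25)&(yy<300),m,.007,300)
E
```

```text
at [ 0.4643 -0.0924  0.2063] psi 94.7 off [-0.0072  0.0131  0.0063] ang [ 0.002 -0.     0.001] F [0.7 0.1 0. ] w 0.369
dark rows 123 269
123 304 307 [ 0.4651 -0.0162] [ 0.466  -0.0161]
138 247 325 [ 0.4486 -0.0219] [ 0.4719 -0.02  ]
153 248 326 [ 0.4491 -0.0264] [ 0.4727 -0.0245]
168 248 325 [ 0.4494 -0.031 ] [ 0.473  -0.0291]
183 239 325 [ 0.4468 -0.036 ] [ 0.4736 -0.0338]
198 234 324 [ 0.4455 -0.041 ] [ 0.4739 -0.0387]
213 232 323 [ 0.445  -0.0461] [ 0.4742 -0.0437]
228 232 323 [ 0.4453 -0.0512] [ 0.4748 -0.0489]
243 232 322 [ 0.4455 -0.0565] [ 0.4751 -0.0542]
258 233 321 [ 0.446 -0.062] [ 0.4754 -0.0596]
cork
px [287 223] cen [ 0.4693 -0.1146] rect [ 0.4721 -0.1125] [0.0346 0.1257] 4.7
px [509 213] cen [ 0.6443 -0.0903] rect [ 0.6443 -0.0907] [0.0499 0.1307] 1.0
px [409 193] cen [ 0.5602 -0.0748] rect [ 0.562  -0.0723] [0.0447 0.0956] 1.4
px [313 165] cen [ 0.4729 -0.0272] rect [ 0.4762 -0.0805] [0.0475 0.134 ] 4.6
px [233 103] cen [ 0.378  -0.0543] rect [ 0.4415 -0.0664] [0.428  0.2223] 4.7
```

View pics/w13.png

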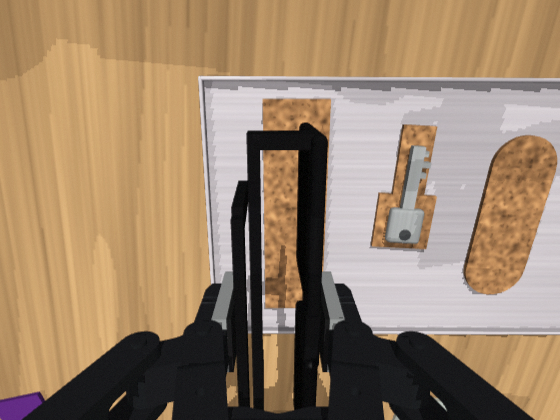

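The held wide pair is level at (285,270), centred on the TCP. The key lies well on its pad at (405,220). Lowering onto the long pad.

Call:
{"op": "drive_tool", "data": {
  "deltas": [
    {"gripper": 200,"offset": [-0.007,0.013,0.02],"angular": [0,0,0]},
    {"gripper": 200,"offset": [-0.007,0.013,0.055],"angular": [0,0,0]},
    {"gripper": 200,"offset": [-0.007,0.013,0.085],"angular": [0,0,0]},
    {"gripper": 200,"offset": [-0.007,0.013,0.105],"angular": [0,0,0]},
    {"gripper": 200,"offset": [-0.007,0.013,0.107],"angular": [0,0,0]}
  ]
}}

```text
t: 19.9
eef_pos: [0.4767, -0.0973, 0.0968]
tool_rot: [-0.002, 0.677, 0.736, -0.0]
contact_force: [0.1, 0.6, -1.3]
gripper_width: 0.368
grasp_force: 26.1
```

Call:
{"op": "drive_tool", "data": {
  "deltas": [
    {"gripper": 200,"offset": [0,0,0],"angular": [0,0,0]},
    {"gripper": 200,"offset": [0,0,0.001],"angular": [0,0,0]},
    {"gripper": 200,"offset": [0,0,0.002],"angular": [0,0,0]},
    {"gripper": 200,"offset": [0,0,0.003],"angular": [0,0,0]},
    {"gripper": 200,"offset": [0,0,0.003],"angular": [0,0,0]}
  ]
}}

```text
t: 20.4
eef_pos: [0.4773, -0.0993, 0.0963]
tool_rot: [0.0, 0.678, 0.735, 0.0]
contact_force: [-0.2, 0.4, -0.6]
gripper_width: 0.365
grasp_force: 26.1
```

```bash
python3 - <<'E'
from h import *
go((.478,-.0985,.0945),94.7)
E
```

```text
at [ 0.4773 -0.0993  0.0963] psi 94.7 off [0.0007 0.0008 0.0018] ang [ 0.001  0.001 -0.001] F [-0.2  0.4 -0.6] w 0.365
```

Call:
{"op": "drive_tool", "data": {
  "deltas": [
    {"gripper": 200,"offset": [0,0,0.001],"angular": [0,0,0]},
    {"gripper": 200,"offset": [0,0,0.002],"angular": [0,0,0]},
    {"gripper": 200,"offset": [0,0,0.003],"angular": [0,0,0]},
    {"gripper": 200,"offset": [0,0,0.003],"angular": [0,0,0]}
  ]
}}

```text
t: 20.8
eef_pos: [0.4772, -0.0991, 0.0944]
tool_rot: [0.001, 0.678, 0.735, -0.001]
contact_force: [-6.8, -0.4, 21.4]
gripper_width: 0.372
grasp_force: 28.2
```

Call:
{"op": "drive_tool", "data": {
  "deltas": [
    {"gripper": 200,"offset": [0,0,-0.002],"angular": [0,0,0]},
    {"gripper": 100,"offset": [0,0,-0.002],"angular": [0,0,0]},
    {"gripper": 60,"offset": [0,0,-0.002],"angular": [0,0,0]},
    {"gripper": 60,"offset": [0,0,-0.002],"angular": [0,0,0]},
    {"gripper": 60,"offset": [0,0,-0.025],"angular": [0,0,0]}
  ]
}}

```text
t: 21.3
eef_pos: [0.4754, -0.0989, 0.116]
tool_rot: [-0.002, 0.678, 0.735, -0.001]
contact_force: [-0.4, -0.2, -0.4]
gripper_width: 0.763
grasp_force: 0.0
```

Call:
{"op": "drive_tool", "data": {
  "deltas": [
    {"gripper": 60,"offset": [0,0,-0.045],"angular": [0,0,0]},
    {"gripper": 0,"offset": [0,0,-0.09],"angular": [0,0,0]},
    {"gripper": 0,"offset": [0,0,-0.135],"angular": [0,0,0]},
    {"gripper": 0,"offset": [0,0,-0.135],"angular": [0,0,0]},
    {"gripper": 0,"offset": [0,0,-0.135],"angular": [0,0,0]}
  ]
}}

```text
t: 21.8
eef_pos: [0.4774, -0.0994, 0.2536]
tool_rot: [0.001, 0.678, 0.735, 0.0]
contact_force: [-0.7, -0.6, -1.6]
gripper_width: 0.999
grasp_force: 0.0
```

```bash
python3 - <<'E'
from h import *
im,m=snap('wrist','w14'); go((.4745,.35,.2553),72.3)
h,s,v=cv2.split(cv2.cvtColor(im,cv2.COLOR_BGR2HSV)); yy,xx=np.mgrid[:420,:560]
print('dark at .053');b=blobs(im,(v<45)&(yy<285),m,.053,200)
print('cork');blobs(im,(s>100)&(h<25)&(yy<285),m,.007,300)
E
```

```text
at [ 0.4766 -0.0994  0.2524] psi 94.7 off [ 0.448   0.0344 -0.003 ] ang [-0.001  0.001  0.497] F [-1.1  0.2 -1.3] w 0.999
dark at .053
px [275 195] cen [ 0.4758 -0.0996] rect [ 0.4756 -0.0972] [0.0311 0.1438] 4.5
cork
px [550 225] cen [ 0.7353 -0.1318] rect [ 0.7238 -0.1145] [0.0324 0.1355] 18.8
px [465 189] cen [ 0.6446 -0.0904] rect [ 0.6446 -0.0907] [0.0492 0.1312] 0.9
px [376 170] cen [ 0.5608 -0.0753] rect [ 0.5621 -0.0724] [0.0442 0.0956] 1.5
px [274 184] cen [ 0.4787 -0.0953] rect [ 0.4776 -0.0982] [0.0476 0.1684] 4.6
px [233  96] cen [ 0.3758 -0.0622] rect [ 0.4534 -0.075 ] [0.4976 0.2446] 4.7
```

Wide pair is within about 2 mm and 0.2° of its pad. On to the round pair.

Call:
{"op": "drive_tool", "data": {
  "deltas": [
    {"gripper": 0,"offset": [0.048,0.004,0],"angular": [0,0,0]},
    {"gripper": 0,"offset": [0.096,0.008,0],"angular": [0,0,0]},
    {"gripper": 0,"offset": [0.144,0.012,0],"angular": [0,0,0]},
    {"gripper": 0,"offset": [0.192,0.015,0],"angular": [0,0,0]},
    {"gripper": 0,"offset": [0.24,0.019,0],"angular": [0,0,0]}
  ]
}}

```text
t: 22.35
eef_pos: [0.4753, 0.143, 0.2511]
tool_rot: [-0.001, 0.678, 0.735, -0.001]
contact_force: [-0.2, -0.3, -0.5]
gripper_width: 0.999
grasp_force: 0.0
```

Call:
{"op": "drive_tool", "data": {
  "deltas": [
    {"gripper": 0,"offset": [0.048,0.004,0],"angular": [0,0,0.15]},
    {"gripper": 0,"offset": [0.096,0.008,0],"angular": [0,0,0.3]},
    {"gripper": 0,"offset": [0.144,0.012,0],"angular": [0,0,0.45]},
    {"gripper": 0,"offset": [0.192,0.015,0],"angular": [0,0,0.497]},
    {"gripper": 0,"offset": [0.208,0.016,0],"angular": [0,0,0.497]}
  ]
}}

```text
t: 22.85
eef_pos: [0.4727, 0.3557, 0.2511]
tool_rot: [-0.002, 0.806, 0.592, -0.001]
contact_force: [0.5, -0.1, -0.5]
gripper_width: 0.997
grasp_force: 0.0
```

Call:
{"op": "drive_tool", "data": {
  "deltas": [
    {"gripper": 0,"offset": [0,0,0],"angular": [0,0,0]},
    {"gripper": 0,"offset": [0,0,0],"angular": [0,0,0]},
    {"gripper": 0,"offset": [0,0,0],"angular": [0,0,0]}
  ]
}}

```text
t: 23.15
eef_pos: [0.4758, 0.3482, 0.2516]
tool_rot: [0.001, 0.808, 0.589, -0.001]
contact_force: [-0.2, -0.4, -0.5]
gripper_width: 1.0
grasp_force: 0.0
```

```bash
python3 - <<'E'
from h import *
im,m=snap('wrist','w15'); go((.4745,.36,.0855),72.3)
v=cv2.cvtColor(im,cv2.COLOR_BGR2HSV)[:,:,2]
mk=(v<45); mk[290:]=False
b=blobs(im,mk,m,.044,300)
c=max(b,key=lambda t:len(t[0])if abs(t[0][:,0,0].mean()-280)<90 else 0)[0][:,0]
for r in range(c[:,1].min(),c[:,1].max(),12):
    x=c[c[:,1]==r][:,0]; print(r,x.min(),x.max(),hit(m,x.min(),r,.044).round(4),hit(m,x.max(),r,.044).round(4))
E
```

```text
at [0.476  0.3482 0.252 ] psi 72.2 off [ 0.0111 -0.005   0.1665] ang [-0.     0.003 -0.003] F [1.1 0.3 0.7] w 1.002
px [263 177] cen [0.4683 0.3665] rect [0.4685 0.3678] [0.1097 0.0307] 72.4
108 249 276 [0.4768 0.4227] [0.4955 0.4167]
120 249 281 [0.474  0.4147] [0.4964 0.4075]
132 249 281 [0.4711 0.4065] [0.4938 0.3993]
144 242 281 [0.4632 0.3998] [0.4911 0.3908]
156 242 281 [0.4602 0.3912] [0.4884 0.3822]
168 243 282 [0.4578 0.3823] [0.4863 0.3731]
180 243 282 [0.4546 0.3734] [0.4834 0.3641]
192 243 282 [0.4514 0.3643] [0.4805 0.3549]
204 244 281 [0.4488 0.3547] [0.4768 0.3457]
216 244 281 [0.4455 0.3452] [0.4737 0.3361]
228 245 281 [0.4428 0.3352] [0.4706 0.3262]
240 245 277 [0.4392 0.3252] [0.4643 0.3172]
```

Call:
{"op": "drive_tool", "data": {
  "deltas": [
    {"gripper": 0,"offset": [0.0164,-0.013,0.03],"angular": [0,0,-0.002]},
    {"gripper": 0,"offset": [0.0164,-0.013,0.075],"angular": [0,0,-0.002]},
    {"gripper": 0,"offset": [0.0164,-0.013,0.115],"angular": [0,0,-0.002]},
    {"gripper": 0,"offset": [0.0164,-0.013,0.148],"angular": [0,0,-0.002]},
    {"gripper": 0,"offset": [0.0164,-0.013,0.168],"angular": [0,0,-0.002]}
  ]
}}

```text
t: 23.7
eef_pos: [0.4679, 0.3671, 0.082]
tool_rot: [0.001, 0.808, 0.59, -0.002]
contact_force: [0.6, -0.5, -0.4]
gripper_width: 1.0
grasp_force: 0.0
```

Call:
{"op": "drive_tool", "data": {
  "deltas": [
    {"gripper": 80,"offset": [0,0,0],"angular": [0,0,0]},
    {"gripper": 120,"offset": [0,0,0],"angular": [0,0,0]},
    {"gripper": 150,"offset": [0,0,0],"angular": [0,0,0]},
    {"gripper": 180,"offset": [0,0,0],"angular": [0,0,0]},
    {"gripper": 200,"offset": [0,0,0],"angular": [0,0,0]}
  ],
  "grip_force": 25
}}

```text
t: 24.2
eef_pos: [0.469, 0.3703, 0.0865]
tool_rot: [0.0, 0.807, 0.59, 0.001]
contact_force: [0.4, -1.2, 7.1]
gripper_width: 0.372
grasp_force: 29.3
```

Call:
{"op": "drive_tool", "data": {
  "deltas": [
    {"gripper": 200,"offset": [0,0,0],"angular": [0,0,0]},
    {"gripper": 200,"offset": [0,0,-0.02],"angular": [0,0,0]},
    {"gripper": 200,"offset": [0,0,-0.06],"angular": [0,0,0]},
    {"gripper": 200,"offset": [0,0,-0.1],"angular": [0,0,0]},
    {"gripper": 200,"offset": [0,0,-0.12],"angular": [0,0,0]}
  ]
}}

```text
t: 24.7
eef_pos: [0.4686, 0.3711, 0.2089]
tool_rot: [-0.0, 0.807, 0.591, 0.002]
contact_force: [1.1, 0.4, 0.0]
gripper_width: 0.369
grasp_force: 28.5
```

```bash
python3 - <<'E'
from h import *
go((.645,-.091,.205),90.9)
E
```

```text
at [0.4686 0.3711 0.2089] psi 72.4 off [-0.3873  0.3077  0.003 ] ang [ 0.004 -0.005 -0.411] F [1.1 0.4 0. ] w 0.369
```

Call:
{"op": "drive_tool", "data": {
  "deltas": [
    {"gripper": 200,"offset": [-0.037,0.029,0],"angular": [0,0,-0.08]},
    {"gripper": 200,"offset": [-0.075,0.06,0],"angular": [0,0,-0.16]},
    {"gripper": 200,"offset": [-0.113,0.09,0],"angular": [0,0,-0.25]},
    {"gripper": 200,"offset": [-0.151,0.12,0],"angular": [0,0,-0.33]},
    {"gripper": 200,"offset": [-0.19,0.151,0],"angular": [0,0,-0.411]}
  ]
}}

```text
t: 25.2
eef_pos: [0.5549, 0.1414, 0.2055]
tool_rot: [0.0, 0.7, 0.714, 0.0]
contact_force: [1.5, 1.2, -0.5]
gripper_width: 0.372
grasp_force: 28.4
```

Call:
{"op": "drive_tool", "data": {
  "deltas": [
    {"gripper": 200,"offset": [-0.046,0.017,0],"angular": [0,0,0]},
    {"gripper": 200,"offset": [-0.092,0.034,0],"angular": [0,0,0]},
    {"gripper": 200,"offset": [-0.138,0.05,0],"angular": [0,0,0]},
    {"gripper": 200,"offset": [-0.184,0.067,0],"angular": [0,0,0]},
    {"gripper": 200,"offset": [-0.23,0.084,0],"angular": [0,0,0]}
  ]
}}

```text
t: 25.7
eef_pos: [0.6425, -0.0876, 0.2056]
tool_rot: [0.0, 0.702, 0.713, 0.0]
contact_force: [0.9, 0.4, -1.0]
gripper_width: 0.37
grasp_force: 28.4
```

Call:
{"op": "drive_tool", "data": {
  "deltas": [
    {"gripper": 200,"offset": [0,0,0],"angular": [0,0,0]},
    {"gripper": 200,"offset": [0,0,0],"angular": [0,0,0]},
    {"gripper": 200,"offset": [0,0,0],"angular": [0,0,0]}
  ]
}}

```text
t: 26.0
eef_pos: [0.6418, -0.0839, 0.2053]
tool_rot: [-0.0, 0.701, 0.713, 0.0]
contact_force: [0.1, 0.4, -0.4]
gripper_width: 0.366
grasp_force: 28.4
```

```bash
python3 - <<'E'
from h import *
im,m=snap('wrist','w16'); go((.645,-.091,.0945),90.9)
h,s,v=cv2.split(cv2.cvtColor(im,cv2.COLOR_BGR2HSV))
z=bot.get_obs()['eef_pos'][2]-.087
mk=(v<45)
sub=mk[:270,200:360]; c=np.where(sub.any(1))[0]; print('dark rows',c.min(),c.max())
for r in range(c.min(),270,15):
    x=np.where(mk[r,200:360])[0]+200
    if len(x): print(r,x.min(),x.max(),hit(m,x.min(),r,z+.044).round(4),hit(m,x.max(),r,z+.044).round(4))
E
```

```text
at [ 0.6418 -0.0834  0.2053] psi 91.1 off [-0.0078  0.003   0.1108] ang [ 0.    -0.001  0.004] F [ 0.  -0.2 -0.6] w 0.37
dark rows 189 269
189 250 310 [ 0.6316 -0.0281] [ 0.6507 -0.0278]
204 248 318 [ 0.631  -0.0332] [ 0.6536 -0.0328]
219 249 319 [ 0.6312 -0.0383] [ 0.6542 -0.0379]
234 242 320 [ 0.6289 -0.0436] [ 0.6548 -0.0432]
249 237 320 [ 0.6271 -0.0491] [ 0.6551 -0.0487]
264 235 320 [ 0.6263 -0.0548] [ 0.6554 -0.0543]
```

Call:
{"op": "drive_tool", "data": {
  "deltas": [
    {"gripper": 200,"offset": [-0.0075,0.0035,0.02],"angular": [0,0,0.004]},
    {"gripper": 200,"offset": [-0.0075,0.0035,0.055],"angular": [0,0,0.004]},
    {"gripper": 200,"offset": [-0.0075,0.0035,0.085],"angular": [0,0,0.004]},
    {"gripper": 200,"offset": [-0.0075,0.0035,0.103],"angular": [0,0,0.004]},
    {"gripper": 200,"offset": [-0.0075,0.0035,0.106],"angular": [0,0,0.004]}
  ]
}}

```text
t: 26.55
eef_pos: [0.6441, -0.0924, 0.0959]
tool_rot: [-0.002, 0.702, 0.712, -0.001]
contact_force: [0.1, -0.8, -0.7]
gripper_width: 0.366
grasp_force: 28.4
```

Call:
{"op": "drive_tool", "data": {
  "deltas": [
    {"gripper": 200,"offset": [0,0,0],"angular": [0,0,0]},
    {"gripper": 200,"offset": [0,0,0.001],"angular": [0,0,0]},
    {"gripper": 200,"offset": [0,0,0.002],"angular": [0,0,0]},
    {"gripper": 200,"offset": [0,0,0.003],"angular": [0,0,0]},
    {"gripper": 200,"offset": [0,0,0.003],"angular": [0,0,0]}
  ]
}}

```text
t: 27.05
eef_pos: [0.646, -0.0931, 0.0964]
tool_rot: [0.0, 0.703, 0.711, 0.0]
contact_force: [-0.5, 0.5, -0.3]
gripper_width: 0.368
grasp_force: 28.4
```

Call:
{"op": "drive_tool", "data": {
  "deltas": [
    {"gripper": 200,"offset": [0,0,0.001],"angular": [0,0,0]},
    {"gripper": 200,"offset": [0,0,0.002],"angular": [0,0,0]},
    {"gripper": 200,"offset": [0,0,0.002],"angular": [0,0,0]}
  ]
}}

```text
t: 27.35
eef_pos: [0.6457, -0.093, 0.0937]
tool_rot: [-0.0, 0.703, 0.712, -0.0]
contact_force: [-1.1, -0.1, -0.6]
gripper_width: 0.373
grasp_force: 28.4
```

Call:
{"op": "drive_tool", "data": {
  "deltas": [
    {"gripper": 200,"offset": [0.002,-0.001,0],"angular": [0,0,0]},
    {"gripper": 200,"offset": [0.002,-0.001,0.001],"angular": [0,0,0]},
    {"gripper": 200,"offset": [0.002,-0.001,0.0015],"angular": [0,0,0]},
    {"gripper": 200,"offset": [0.002,-0.001,0.0015],"angular": [0,0,0]}
  ]
}}

```text
t: 27.75
eef_pos: [0.6448, -0.0906, 0.0935]
tool_rot: [0.0, 0.703, 0.712, -0.0]
contact_force: [-3.8, -1.2, 9.0]
gripper_width: 0.369
grasp_force: 29.3
```

Contact at 9 N. Release and lift straight up.

Call:
{"op": "drive_tool", "data": {
  "deltas": [
    {"gripper": 200,"offset": [0,0,-0.001],"angular": [0,0,0]},
    {"gripper": 100,"offset": [0,0,-0.001],"angular": [0,0,0]},
    {"gripper": 60,"offset": [0,0,-0.001],"angular": [0,0,0]},
    {"gripper": 60,"offset": [0,0,-0.001],"angular": [0,0,0]},
    {"gripper": 60,"offset": [0,0,-0.025],"angular": [0,0,0]}
  ]
}}

```text
t: 28.25
eef_pos: [0.6427, -0.0912, 0.1145]
tool_rot: [-0.002, 0.703, 0.712, -0.002]
contact_force: [-0.2, -0.0, -0.5]
gripper_width: 0.764
grasp_force: 0.0
```

Call:
{"op": "drive_tool", "data": {
  "deltas": [
    {"gripper": 60,"offset": [0,0,-0.045],"angular": [0,0,0]},
    {"gripper": 0,"offset": [0,0,-0.09],"angular": [0,0,0]},
    {"gripper": 0,"offset": [0,0,-0.135],"angular": [0,0,0]},
    {"gripper": 0,"offset": [0,0,-0.17],"angular": [0,0,0]},
    {"gripper": 0,"offset": [0,0,-0.17],"angular": [0,0,0]}
  ]
}}

```text
t: 28.75
eef_pos: [0.6472, -0.0902, 0.2935]
tool_rot: [0.004, 0.703, 0.711, 0.003]
contact_force: [0.0, 0.1, -0.5]
gripper_width: 1.001
grasp_force: 0.0
```

Call:
{"op": "drive_tool", "data": {
  "deltas": [
    {"gripper": 0,"offset": [0,0,0],"angular": [0,0,0]},
    {"gripper": 0,"offset": [0,0,0],"angular": [0,0,0]}
  ]
}}

```text
t: 28.95
eef_pos: [0.644, -0.0913, 0.2859]
tool_rot: [-0.001, 0.703, 0.712, -0.001]
contact_force: [-0.3, -0.8, -0.0]
gripper_width: 1.0
grasp_force: 0.0
```

```bash
python3 - <<'E'
from h import *
im,m=snap('wrist','w17'); go((.645,-.091,.3),90.9)
h,s,v=cv2.split(cv2.cvtColor(im,cv2.COLOR_BGR2HSV)); yy,xx=np.mgrid[:420,:560]
print('dark at .051');b=blobs(im,(v<45)&(yy<285),m,.051,200)
print('cork');blobs(im,(s>100)&(h<25)&(yy<285),m,.007,300)
p=proj(m,(.5622,-.099,.014)); near=(abs(xx-p[0])<45)&(abs(yy-p[1])<45)
print('dot');blobs(im,(v<100)&(s<80)&near,m,.016,10)
# box and planter still there, from scene camera
im,m=snap('scene','s2'); a=cv2.imread('pics/scene0.png'); d=cv2.absdiff(im,a)
print('box diff',d[245:290,245:290].mean(),'planter px',proj(m,(.477,-.357,.035)))
h,s,v=cv2.split(cv2.cvtColor(im,cv2.COLOR_BGR2HSV)); yy,xx=np.mgrid[:420,:560]
print('green plant');blobs(im,(h>35)&(h<85)&(s>50)&(abs(xx-222)<40)&(abs(yy-235)<40),m,.072,8)
E
```

```text
at [ 0.644  -0.0912  0.2856] psi 90.7 off [ 0.0002  0.001  -0.0144] ang [-0.004 -0.    -0.004] F [-0.6  0.6 -0.5] w 1.001
dark at .051
px [280 191] cen [ 0.6454 -0.0938] rect [ 0.6453 -0.0923] [0.0307 0.1102] 0.2
px [ 94 190] cen [ 0.4854 -0.0994] rect [ 0.4862 -0.0998] [0.0484 0.149 ] 4.6
px [406  79] cen [0.7423 0.0015] rect [ 0.7423 -0.0014] [0.0051 0.1016] 0.1
cork
px [ 90 189] cen [ 0.4591 -0.1061] rect [ 0.4598 -0.1048] [0.0099 0.0921] 4.7
px [278 179] cen [ 0.6453 -0.0885] rect [ 0.6454 -0.0905] [0.0475 0.1297] 1.0
px [194 161] cen [ 0.563  -0.0793] rect [ 0.5629 -0.0723] [0.0441 0.0948] 1.4
px [113 170] cen [ 0.489  -0.0868] rect [ 0.4788 -0.0983] [0.0488 0.1694] 4.8
px [275 144] cen [ 0.6197 -0.0609] rect [ 0.6448 -0.0708] [0.603  0.2699] 0.7
dot
px [192 199] cen [ 0.5624 -0.1061] rect [ 0.5617 -0.1079] [0.0129 0.0081] 69.0
box diff 8.169711934156378 planter px [222.27310361 242.23136156]
green plant
px [219 234] cen [ 0.4752 -0.3638] rect [ 0.4749 -0.3628] [0.0328 0.0316] 83.1
```

```bash
python3 -c "
from station import bot
print(bot.hand_in())"
```

```text
the job is handed in; nothing more can be done
None
```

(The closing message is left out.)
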